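# Take the slotted lifting plate off the T-hook and tray both parts

### The arm

A 7-joint arm with a two-finger parallel gripper is mounted at the origin on the work surface. World frame = base frame: x ahead of the robot, y to its left, z up, the work surface at z = 0. Lengths are in m, angles in rad, forces in N, time in s.
With the tool pointing down it reaches from about 0.425 to 0.875 m from the base axis. Payload 8.4 kg.
Tool frame: the origin (TCP) lies midway between the tips of the shut fingers; the grasp point (between the pads) lies 19 mm behind it (env.tcp_to_grasp is the distance from the TCP to the grasp point, in m); z points along the fingers, y is the direction in which the jaws open and shut (so a half turn about z gives the same grasp; the last joint's range is limited). The gripper opens to 85 mm and grips with 20 to 120 N. Pads are 22 mm wide; open, the fingers measure 114 mm over their backs; the gripper's body (76 mm by 85 mm) begins 54 mm behind the grasp point. The pads swing forward as they close: fully open they stand 13 mm farther back than shut.
Start: joints at [1.221, 0.333, 0.04, 1.465, -0.013, 1.343, -0.059], TCP at [0.161, -0.63, 0.231] pointing down, gripper open.
Joint ranges: [-2.58, 2.58], [-0.38, 2.09], [-1.3, 1.39], [0.25, 2.4], [-1.5, 4.64], [0.08, 2.09], [-2.65, 2.65]. Speed limits (rad/s): [2.22, 2.22, 2.79, 2.79, 3.14, 3.14, 3.14].

### API

Orientations are given as a rotation vector (axis times angle).
In Python, from cell import env gives the robot as it stands.
- The arm moves only by the shell command python3 -m inch 'ROWS' [FORCE]. ROWS is a JSON object of lists of equal length, an entry for each row: "gripper": the closure, from 0 (fully open) to 1 (shut); "delta_pos": the shift along the tool's x, y, z in mm, a list of three; "spin": the turn about the tool's z in rad. A call has 1 to 12 rows; each row shifts and turns the commanded pose from where the row before left it, along the tool's axes as they then stand; what a row does not reach is not made up. A row lasts 1/12 s, in which the tool goes at most 41.7 mm and 7.16 degrees, less where a joint would pass 70% of its speed; a pose out of reach is approached as far as the arm can. A call is refused whole if a number of a shift passes 41.7 or a number of a turn 0.125, either way. A call with a gripper value outside its range is refused whole. The fingers move at their own pace and stop on an object; FORCE is the grip in N (left out, the last holds). Time passes only in rows, so rows that do not move let the fingers close. It gives the time, the measured TCP pose, the force and the opening at its end, in the units of the state.
- env.read_state(): the state, without advancing time (a new reading comes with each control period).
- env.grab_frame(name): name is "side" or "top" or "wrist"; returns the picture (420x560x3 uint8, red, green, blue); there is no depth.
- env.camera_params(name): a dict with "mtx" (3x3 intrinsics, pixels), "T" (4x4, takes a point from camera to world coordinates). Camera axes: x right, y down, z forward; pixel columns grow to the right and rows downward; lengths in m; the calibration is good to about 2 mm. A picture is of the moment at which its call begins: read the wrist's pose just before it. camera_params takes no time and is no camera call; for the wrist camera it gives the pose at the moment of the call.
- env.job_done(): hands the job in, once; it reports no verdict.
The state is a dict: "t": time; "joints": joint angles; "qd": joint speeds; "joint_efforts": joint torques, N m; "ee_pos": TCP position; "tcp_rot": TCP orientation; "force": force on the tool from outside, world axes, zero at the start; "moment": the same for the moment, N m; "finger_gap": opening from 0.0 (shut) to 1.0 (fully open).
Only numpy, scipy, OpenCV 4.12 (cv2) and the standard library are available. Lean on these libraries where they do the work, as an engineer would, in place of code of your own. Each camera call takes 0.05 s, during which the arm holds its last target.

### The job

A slotted lifting plate is hooked onto the T-headed tow hook that lies in the V-block stand. With the hook left lying in its V-blocks, lift and twist the plate so that the T-head passes through its slot, draw it off and put it in the square tray; then take the hook out of the stand and put it in the long tray. Lower each part until it touches its tray before letting go, and leave the other tools and parts on the bench where they are.

Things in the scene. Friction and masses are not known exactly. Their poses are not given: they have to be found in the camera images.
- plate_mid (a point): Middle of the slotted lifting plate: a plain flat steel bar 148 mm long (its z, up as it hangs), 44 mm wide (y), 10 mm thick (x), about 0.35 kg, loose. Grip it across the thickness, on the solid end above the slot (z = +34 to +74 mm). It hangs upright by the top of its slot on the hook's neck, thickness roughly along the neck, and can slide and swing.
- plate_slot (a point): Centre of the plate's through slot, 24 mm wide (y) and 60 mm long (z), 4 mm above the plate's middle. Axes as the plate.
- hook_mid (a point): Middle of the T-hook's round grip (18 mm diameter, 58 mm long, free between the V-blocks, gripped from above), on its axis (x, level, 165 mm above the bench, from T-head away from the robot to the tail). Steel, 199 mm long, about 0.7 kg, loose; balances within 15 mm of here. 16 mm square seats at x = -37.5 and +37.5 mm, 32 mm collar at +49 to +57, flat tail eye to +91.5.
- hook_neck (a point): Middle of the hook's round neck (14 mm diameter, on the hook's axis), on which the plate hangs; 28 mm in front of it is the T-head, 25 mm behind it the front square seat. Axes as the hook. The collar behind the rear V-block stops the hook from being drawn out towards the robot.
- hook_head (a point): Centre of the T-head: a cross-bar 14 mm in diameter, 48 mm long, square to the axis. It stands at 45 degrees to vertical, upper end to the hook's -y (right as seen from the robot). The plate passes only if its slot is centred on the head (23 mm above where it hangs) and it is turned 45 degrees about the hook's axis, top towards -y; then draw it along the hook's -x, towards the robot.
- stand: Fixed steel stand with two V-blocks 14 mm thick (x), centred at x = 0 and x = +75 mm of this frame, 35 mm wide. Its origin is on the bench below the front V-block, x along the hook away from the robot. Base plate 150 x 90 x 14 mm from x = -30 to +120 mm. The V arms end 2 mm above the hook's axis; there is nothing below the neck, in front of the base.
- square_tray: Fixed open grey metal tray, 210 (x) x 180 (y) x 50 mm high outside, walls and floor 4 to 5 mm thick; for the plate. Origin at the centre of its underside, on the bench.
- long_tray: Fixed open grey metal tray, 260 (x) x 150 (y) x 50 mm high outside, walls and floor 4 to 5 mm thick; for the hook. Origin at the centre of its underside, on the bench. The two trays stand left and right of the stand and may be swapped.
- hammer: Bystander: hammer on the bench; leave it.
- spanner: Bystander: open spanner lying on the bench before the stand; leave it.
- spanner_b: Bystander: second spanner, behind the stand; leave it.
- screwdriver: Bystander: screwdriver lying before the stand; leave it.
- bearing: Bystander: bearing ring, 72 mm in diameter, 18 mm high, behind the stand; leave it.
- spacer: Bystander: steel spacer tube, 52 mm in diameter, 30 mm high; leave it.
- tub: Bystander: white plastic tub, 100 mm in diameter, 100 mm high, at the left; leave it.
Not all that is in view belongs to the job. Leave any orange look-alike of the part that bears plate_mid alone.

How it is judged:
On the way, in this order (a step that is already met when the one before it is completed fails the run):
1. the plate is off the T-head (its middle more than 100 mm from the head) while the hook still lies in its V-blocks (within 20 mm of where it lay) (distance between plate_mid and hook_head above 0.1 m and distance of hook_mid from where it was at the start of the episode below 0.02 m), for 0.1 s.
2. the plate, still in the grip, touches the square tray (contact force between plate and square_tray above 0.3 N and contact force between the fingers and plate above 0.5 N and horizontal distance between plate_mid and square_tray below 0.13 m), for 0.05 s.
3. the hook, still in the grip, touches the long tray (contact force between hook and long_tray above 0.3 N and contact force between the fingers and hook above 0.5 N and horizontal distance between hook_mid and long_tray below 0.13 m), for 0.05 s.
At the end, for the whole second after the job is handed in: The plate's middle lies inside the square tray's walls and below 90 mm; the middle of the hook's grip lies inside the long tray's walls and below 80 mm; both are at rest (under 30 mm/s) (x of plate_mid in the frame of square_tray between -0.1 and 0.1 m and y of plate_mid in the frame of square_tray between -0.085 and 0.085 m and height (world z) of plate_mid below 0.09 m and x of hook_mid in the frame of long_tray between -0.12 and 0.12 m and y of hook_mid in the frame of long_tray between -0.07 and 0.07 m and height (world z) of hook_mid below 0.08 m and linear speed of each of plate, hook below 0.03 m/s); the robot touches nothing.
It fails at once if a bystander is moved more than 40 mm (distance of any of hammer, spanner, spanner_b, screwdriver, bearing, spacer, tub from where it was at the start of the episode above 0.04 m).
It also fails if it takes over 61 s, if anything falls off the work surface, if the arm or the gripper's body presses on something with over 40 N, if the wrist force passes 120 N, or if a joint passes its speed limit or range.

## Working session

There is one attempt and no reset: what is moved stays moved. The work goes in short steps, Python scripts to look and compute and a shell command to move; the robot and the scene stay as the last step left them, time stands still between calls to the robot, and variables do not carry over. Pictures are saved under pics/ and viewed, and the job is handed in when it is done.

```bash
ls; mkdir -p pics; python3 - <<'E'
from cell import env
import cv2
s=env.read_state(); print(s)
for n in("side","top","wrist"):
    p=env.camera_params(n);print(n,p['mtx'].round(1).tolist(),p['T'].round(3).tolist())
    cv2.imwrite(f"pics/{n}0.png",env.grab_frame(n)[:,:,::-1])
E
```

```text
pics
{'t': 0.0, 'joints': array([ 1.22079735,  0.33388062,  0.03988375,  1.46626205, -0.01339583,
        1.34332823, -0.05847597]), 'qd': array([-0.00110716,  0.00042756, -0.0018306 ,  0.00122008, -0.00039194,
        0.00135587, -0.00073251]), 'joint_efforts': array([-7.60685816e-04, -6.58554840e+01,  1.36499114e+00, -4.05565131e+01,
        1.67721952e-02,  1.25728128e-02, -2.27595257e-05]), 'ee_pos': array([ 0.16116577, -0.62922652,  0.23044551]), 'tcp_rot': array([-3.11535586e+00, -3.92722312e-01,  4.95840681e-04]), 'force': array([ 0.12096942, -0.42255944,  0.09708155]), 'moment': array([ 0.01212294, -0.02953495,  0.03197372]), 'finger_gap': 0.995512198018677}
side [[466.3, 0.0, 280.4], [0.0, 466.3, 204.9], [0.0, 0.0, 1.0]] [[0.805, -0.431, 0.408, 0.034], [-0.593, -0.573, 0.565, -0.815], [-0.01, -0.697, -0.717, 1.12], [0.0, 0.0, 0.0, 1.0]]
top [[522.7, 0.0, 289.9], [0.0, 522.7, 212.7], [0.0, 0.0, 1.0]] [[0.002, -0.999, 0.05, 0.492], [-1.0, -0.002, 0.004, -0.04], [-0.004, -0.05, -0.999, 1.784], [0.0, 0.0, 0.0, 1.0]]
wrist [[343.9, 0.0, 280.1], [0.0, 343.9, 208.0], [0.0, 0.0, 1.0]] [[0.249, -0.936, -0.25, 0.225], [-0.969, -0.241, -0.063, -0.613], [-0.001, 0.258, -0.966, 0.372], [0.0, 0.0, 0.0, 1.0]]
```

View pics/side0.png

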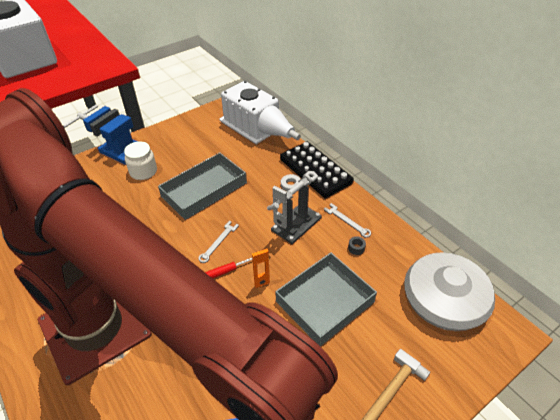

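View pics/top0.png

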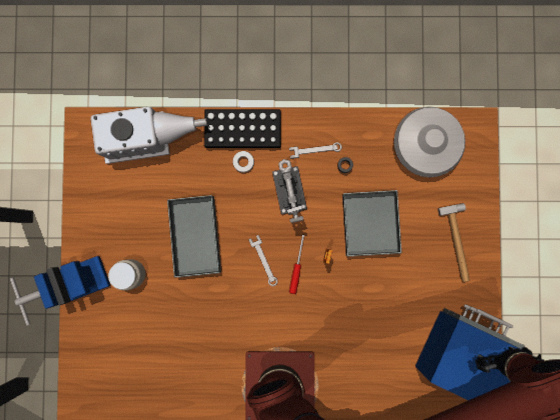

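View pics/wrist0.png

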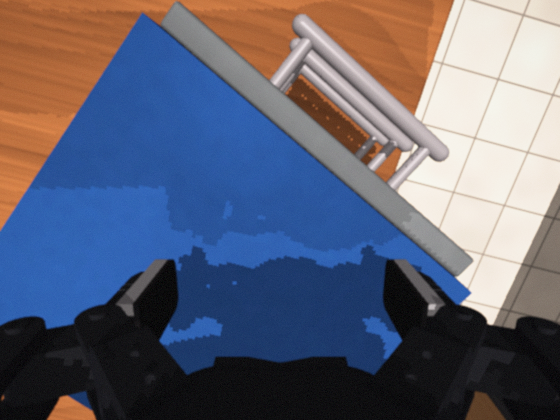

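```bash
cat > h.py <<'E'
import numpy as np,cv2
from cell import env
def ray(p,u,v):
    d=np.linalg.inv(p['mtx'])@[u,v,1.0]; return p['T'][:3,3],p['T'][:3,:3]@d
def onz(p,u,v,z):
    o,d=ray(p,u,v); return o+d*(z-o[2])/d[2]
def tri(*obs):
    A=np.zeros((3,3));b=np.zeros(3);L=[]
    for p,u,v in obs:
        o,d=ray(p,u,v);d=d/np.linalg.norm(d);M=np.eye(3)-np.outer(d,d);A+=M;b+=M@o;L.append((o,M))
    X=np.linalg.solve(A,b); return X,[float(np.linalg.norm(M@(X-o))) for o,M in L]
def proj(p,X):
    T=np.linalg.inv(p['T']);c=T[:3,:3]@X+T[:3,3];u=p['mtx']@c;return u[:2]/u[2]
def crop(img,x0,y0,x1,y1,k,fn):
    cv2.imwrite(fn,cv2.resize(img[y0:y1,x0:x1],None,fx=k,fy=k,interpolation=cv2.INTER_CUBIC))
E
python3 - <<'E'
from h import *
t=cv2.imread('pics/top0.png');s=cv2.imread('pics/side0.png')
crop(t,230,140,360,240,6,'pics/topc.png');crop(s,240,150,360,250,6,'pics/sidec.png')
p=env.camera_params('top')
for c in [(169,198),(213,196),(221,271),(176,278),(343,192),(396,190),(400,254),(345,257)]: print(onz(p,*c,.05).round(3))
E
```

```text
[0.628 0.369 0.05 ]
[0.635 0.223 0.05 ]
[0.386 0.194 0.05 ]
[0.363 0.342 0.05 ]
[ 0.649 -0.21   0.05 ]
[ 0.656 -0.386  0.05 ]
[ 0.444 -0.398  0.05 ]
[ 0.433 -0.216  0.05 ]
```

View pics/topc.png

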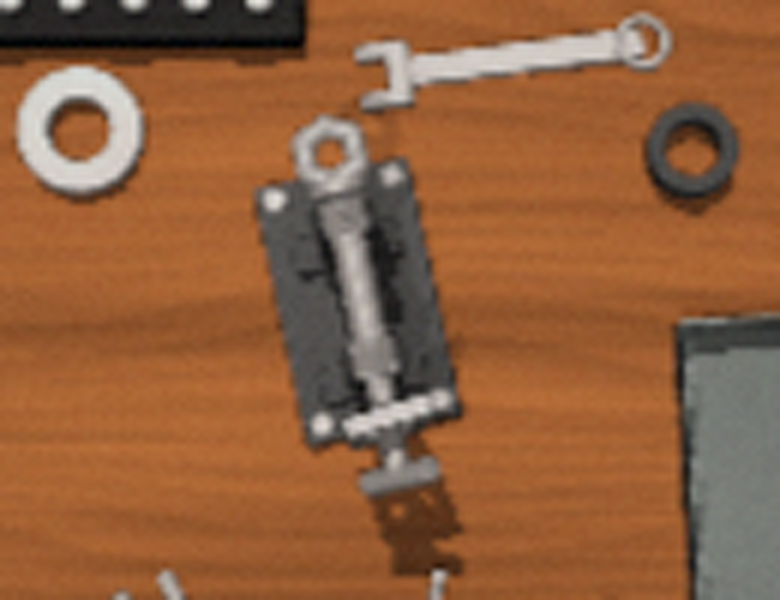

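View pics/sidec.png

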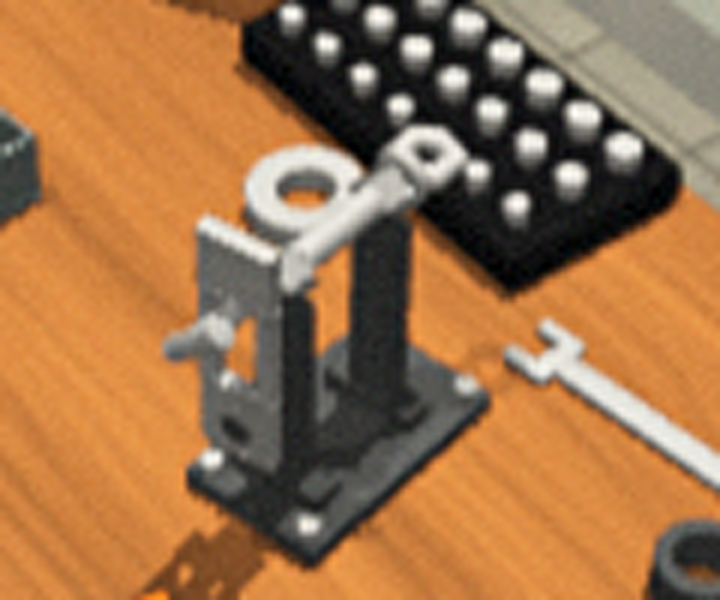

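```bash
python3 - <<'E'
from h import *
T=env.camera_params('top');S=env.camera_params('side')
def c(a,b): # crop coords
    return tri((T,230+a[0]/6-.42,140+a[1]/6-.42),(S,240+b[0]/6-.42,150+b[1]/6-.42))
for n,a,b in [('eye',(331,150),(428,152)),('head?',(400,476),(202,338)),('plateTopL',(346,428),(200,222)),('plateTopR',(452,398),(277,260))]:
    X,e=c(a,b);print(n,X.round(4),np.round(e,4))
E
```

```text
eye [ 0.7241 -0.0179  0.1676] [0.0007 0.0007]
head? [ 0.5557 -0.0544  0.1669] [0.0015 0.0015]
plateTopL [ 0.5773 -0.0262  0.2091] [0.0004 0.0004]
plateTopR [ 0.5889 -0.0773  0.2176] [0.0032 0.0032]
```

```bash
cat > plan.py <<'E'
import sys,numpy as np
from scipy.spatial.transform import Rotation as R
from cell import env
def plan(tgt,yaw,n):
    "print rows for a straight move to tgt (m), tool-x yaw (deg) in n rows"
    s=env.read_state();p=np.array(s['ee_pos']);Rm=R.from_rotvec(s['tcp_rot']).as_matrix()
    y0=np.arctan2(Rm[1,0],Rm[0,0]);d=np.array(tgt)-p
    dy=(np.radians(yaw)-y0+np.pi)%(2*np.pi)-np.pi
    print('pos',p.round(4),'yaw',np.degrees(y0).round(2),'tilt z',Rm[:,2].round(4),'d mm',(d*1000).round(1),'spin/row',round(-dy/n,4))
    for i in range(n):
        y=y0+dy*i/n; c,q=np.cos(y),np.sin(y)
        w=d*1000/n
        print([round(w[0]*c+w[1]*q,1),round(w[0]*q-w[1]*c,1),round(-w[2],1)])
if __name__=='__main__':
    a=[float(v) for v in sys.argv[1:]];plan(a[:3],a[3],int(a[4]))
E
python3 plan.py .575 -.075 .36 102.2 22
```

```text
pos [ 0.1612 -0.6293  0.2306] yaw 14.37 tilt z [-4.0e-04  1.2e-03 -1.0e+00] d mm [413.8 554.3 129.4] spin/row -0.0697
[np.float64(24.5), np.float64(-19.7), np.float64(-5.9)]
[np.float64(25.8), np.float64(-18.0), np.float64(-5.9)]
[np.float64(27.0), np.float64(-16.2), np.float64(-5.9)]
[np.float64(28.0), np.float64(-14.2), np.float64(-5.9)]
[np.float64(29.0), np.float64(-12.2), np.float64(-5.9)]
[np.float64(29.7), np.float64(-10.2), np.float64(-5.9)]
[np.float64(30.4), np.float64(-8.1), np.float64(-5.9)]
[np.float64(30.9), np.float64(-6.0), np.float64(-5.9)]
[np.float64(31.2), np.float64(-3.8), np.float64(-5.9)]
[np.float64(31.4), np.float64(-1.6), np.float64(-5.9)]
[np.float64(31.4), np.float64(0.6), np.float64(-5.9)]
[np.float64(31.3), np.float64(2.8), np.float64(-5.9)]
[np.float64(31.1), np.float64(4.9), np.float64(-5.9)]
[np.float64(30.6), np.float64(7.1), np.float64(-5.9)]
[np.float64(30.1), np.float64(9.2), np.float64(-5.9)]
[np.float64(29.4), np.float64(11.3), np.float64(-5.9)]
[np.float64(28.5), np.float64(13.3), np.float64(-5.9)]
[np.float64(27.5), np.float64(15.2), np.float64(-5.9)]
[np.float64(26.4), np.float64(17.1), np.float64(-5.9)]
[np.float64(25.1), np.float64(18.9), np.float64(-5.9)]
[np.float64(23.7), np.float64(20.6), np.float64(-5.9)]
[np.float64(22.3), np.float64(22.2), np.float64(-5.9)]
```

```bash
python3 -m inch '{"gripper":[0,0,0,0,0,0,0,0,0,0,0,0],"delta_pos":[[24.5,-19.7,-12],[26,-18,-12],[27,-16,-12],[28,-14,-12],[29,-12,-12],[30,-10,-12],[30,-8,-12],[31,-6,-12],[31,-4,-10],[31,-2,-8],[31,1,-8],[31,3,-8]],"spin":[-0.07,-0.07,-0.07,-0.07,-0.07,-0.07,-0.07,-0.07,-0.07,-0.07,-0.07,-0.07]}'; python3 plan.py .575 -.085 .36 102.2 10
```

```text
t: 1.15
ee_pos: [0.387, -0.3273, 0.3617]
tcp_rot: [2.683, 1.634, -0.0]
force: [0.1, -0.4, -0.0]
finger_gap: 1.001
pos [ 0.387  -0.3273  0.3617] yaw 62.69 tilt z [-1.e-04 -1.e-04 -1.e+00] d mm [188.  242.3  -1.7] spin/row -0.069
[np.float64(30.2), np.float64(5.6), np.float64(0.2)]
[np.float64(29.7), np.float64(7.6), np.float64(0.2)]
[np.float64(29.1), np.float64(9.7), np.float64(0.2)]
[np.float64(28.4), np.float64(11.7), np.float64(0.2)]
[np.float64(27.5), np.float64(13.6), np.float64(0.2)]
[np.float64(26.5), np.float64(15.4), np.float64(0.2)]
[np.float64(25.4), np.float64(17.2), np.float64(0.2)]
[np.float64(24.1), np.float64(18.9), np.float64(0.2)]
[np.float64(22.8), np.float64(20.6), np.float64(0.2)]
[np.float64(21.3), np.float64(22.1), np.float64(0.2)]
```

```bash
python3 -m inch '{"gripper":[0,0,0,0,0,0,0,0,0,0,0],"delta_pos":[[30,5.6,0],[30,7.6,0],[29,9.7,0],[28.4,11.7,0],[27.5,13.6,0],[26.5,15.4,0],[25.4,17,0],[24,19,0],[23,20.6,0],[21,22,0],[0,0,0]],"spin":[-0.069,-0.069,-0.069,-0.069,-0.069,-0.069,-0.069,-0.069,-0.069,-0.069,0]}'; python3 - <<'E'
from h import *
import pickle
print(env.read_state()['ee_pos'],env.read_state()['tcp_rot'],env.read_state()['joints'].round(2))
p=env.camera_params('wrist');im=env.grab_frame('wrist')[:,:,::-1];cv2.imwrite('pics/w1.png',im);pickle.dump(p,open('w1.pkl','wb'))
cv2.imwrite('pics/s1.png',env.grab_frame('side')[:,:,::-1])
E
```

```text
t: 2.07
ee_pos: [0.5771, -0.0806, 0.3605]
tcp_rot: [-1.96, -2.452, -0.004]
force: [0.4, 0.7, -0.0]
finger_gap: 0.998
[ 0.57713268 -0.08062622  0.36051808] [-1.96042949 -2.45195584 -0.00414566] [ 0.55  0.21 -0.58  1.39  0.11  1.58  0.2 ]
```

View pics/w1.png

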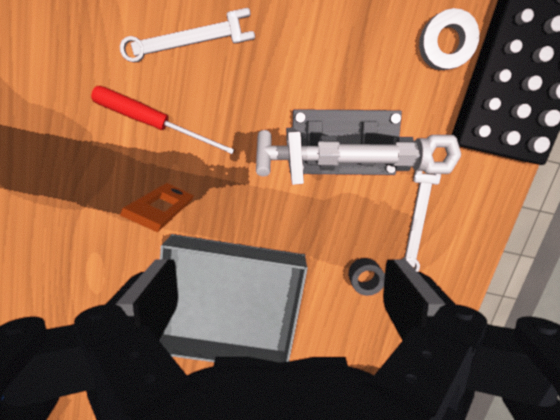

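View pics/s1.png

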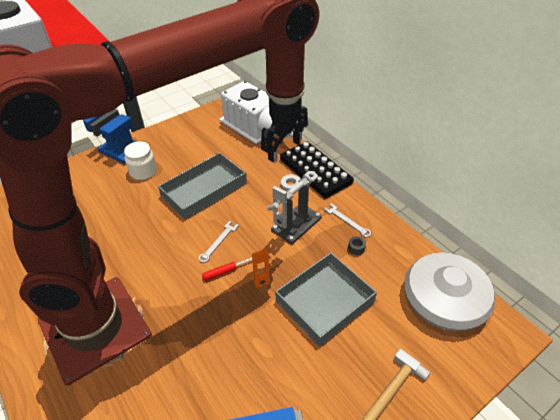

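```bash
python3 plan.py .581 -.0407 .29 102.2 3
```

```text
pos [ 0.5754 -0.0857  0.3607] yaw 102.17 tilt z [-1.e-03  8.e-04 -1.e+00] d mm [  5.6  45.  -70.7] spin/row -0.0002
[np.float64(14.3), np.float64(5.0), np.float64(23.6)]
[np.float64(14.3), np.float64(5.0), np.float64(23.6)]
[np.float64(14.3), np.float64(5.0), np.float64(23.6)]
```

```bash
python3 -m inch '{"gripper":[0,0,0,0,0],"delta_pos":[[14.3,5,23.6],[14.3,5,23.6],[14.3,5,23.6],[0,0,0],[0,0,0]],"spin":[0,0,0,0,0]}'; python3 - <<'E'
from h import *
import pickle
print(env.read_state()['ee_pos'],env.read_state()['tcp_rot'])
p=env.camera_params('wrist');im=env.grab_frame('wrist')[:,:,::-1];cv2.imwrite('pics/w2.png',im);pickle.dump(p,open('w2.pkl','wb'))
crop(cv2.imread('pics/w1.png'),240,80,480,220,3.3,'pics/w1c.png')
E
```

```text
t: 2.58
ee_pos: [0.5799, -0.0427, 0.2898]
tcp_rot: [-1.976, -2.44, 0.003]
force: [0.3, -0.3, 0.3]
finger_gap: 0.997
[ 0.5798545  -0.04273463  0.28978118] [-1.97616445 -2.4402866   0.00277968]
```

View pics/w2.png

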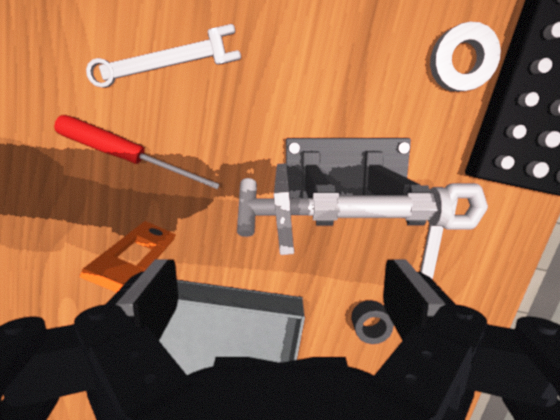

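View pics/w1c.png

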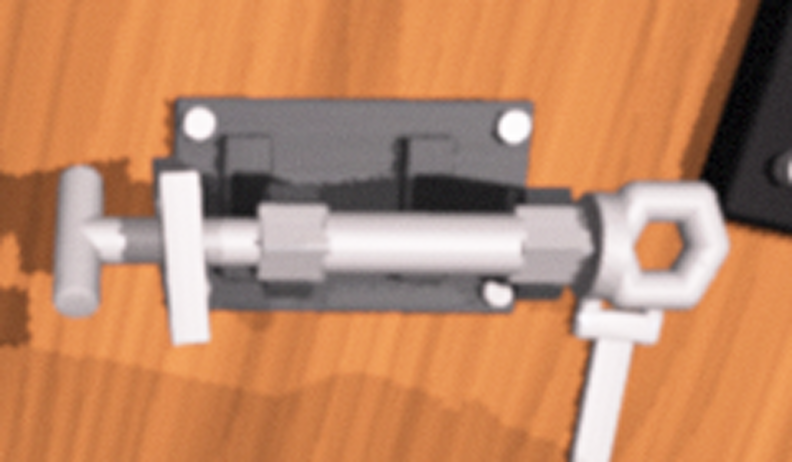

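```bash
python3 - <<'E'
from h import *
crop(cv2.imread('pics/w2.png'),220,140,500,280,2.8,'pics/w2c.png')
E
```

```text
(no output)
```

View pics/w2c.png

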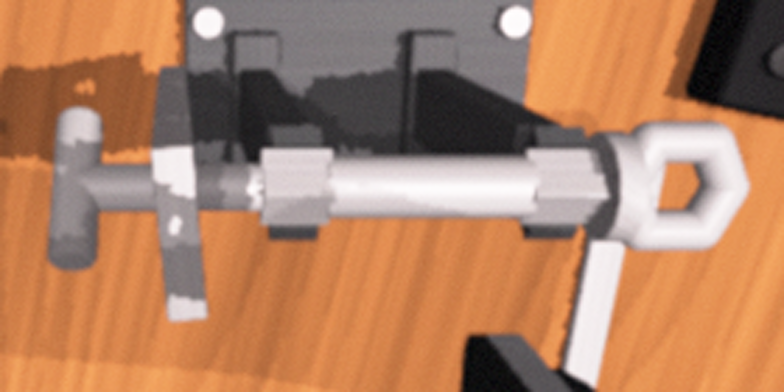

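```bash
cat > m1.py <<'E'
from h import *
import pickle
A=pickle.load(open('w1.pkl','rb'));B=pickle.load(open('w2.pkl','rb'))
def a(x,y):return (A,240+x/3.3-.35,80+y/3.3-.35)
def b(x,y):return (B,220+x/2.8-.32,140+y/2.8-.32)
r={}
for n,p,q in [('plate -y end',(190,343),(187,320)),('plate +y end',(180,172),(173,69)),('eye',(662,245),(679,186)),('head -y end',(75,300),(72,252)),('head ctr',(78,240),(75,188)),('seat1',(293,240),(297,187)),('seat2',(552,242),(566,186))]:
    X,e=tri(a(*p),b(*q));r[n]=X;print(n,X.round(4),np.round(e,4))
d=r['eye']-r['head ctr'];print(np.degrees(np.arctan2(d[1],d[0])),np.linalg.norm(d))
d=r['plate -y end']-r['plate +y end'];print('plate',np.degrees(np.arctan2(-d[1],-d[0])),np.linalg.norm(d),(r['plate -y end']+r['plate +y end'])/2)
E
python3 m1.py
```

```text
plate -y end [ 0.5901 -0.0679  0.2095] [0. 0.]
plate +y end [ 0.5821 -0.0302  0.0465] [0.0034 0.0034]
eye [ 0.7231 -0.0164  0.1653] [0. 0.]
head -y end [ 0.5578 -0.0692  0.1733] [0. 0.]
head ctr [ 0.5548 -0.0529  0.1653] [0. 0.]
seat1 [ 0.6162 -0.0388  0.168 ] [0. 0.]
seat2 [ 0.69   -0.0227  0.1684] [0.0001 0.0001]
12.24306835117638 0.17212252543236817
plate 102.01346120725954 0.16755449968314426 [ 0.58606692 -0.04908095  0.12801118]
```

```bash
cat >> m1.py <<'E'
print('--')
for q in [(191,343),(180,172)]: print(onz(*a(*q),.211).round(4))
for q in [(187,320),(173,130),(173,148)]: print(onz(*b(*q),.211).round(4))
E
python3 m1.py | sed '1,/--/d'
```

```text
[ 0.5902 -0.0676  0.211 ]
[ 0.5774 -0.026   0.211 ]
[ 0.5899 -0.0674  0.211 ]
[ 0.5766 -0.0217  0.211 ]
[ 0.5775 -0.0259  0.211 ]
```

```bash
python3 plan.py .5822 -.039 .184 102.2 4
```

```text
pos [ 0.5806 -0.0435  0.2911] yaw 101.93 tilt z [-1.e-04 -8.e-04 -1.e+00] d mm [   1.6    4.5 -107.1] spin/row -0.0012
[np.float64(1.0), np.float64(0.6), np.float64(26.8)]
[np.float64(1.0), np.float64(0.6), np.float64(26.8)]
[np.float64(1.0), np.float64(0.6), np.float64(26.8)]
[np.float64(1.0), np.float64(0.6), np.float64(26.8)]
```

```bash
python3 -m inch '{"gripper":[0.4,0.4,0.4,0.4,0.5,0.6,0.7,0.8,0.9,1,1,1],"delta_pos":[[1,0.6,20],[1,0.6,30],[1,0.6,30],[1,0.6,27],[0,0,0],[0,0,0],[0,0,0],[0,0,0],[0,0,0],[0,0,0],[0,0,0],[0,0,0]],"spin":[0,0,0,0,0,0,0,0,0,0,0,0]}' 20; python3 - <<'E'
from h import *
print(env.read_state()['ee_pos'],env.read_state()['force'])
s=env.grab_frame('side')[:,:,::-1];crop(s,220,80,360,250,3.5,'pics/s3.png')
cv2.imwrite('pics/w3.png',env.grab_frame('wrist')[:,:,::-1])
E
```

```text
t: 3.63
ee_pos: [0.5833, -0.0377, 0.1856]
tcp_rot: [1.975, 2.44, 0.002]
force: [-1.5, -1.0, 7.9]
finger_gap: 0.115
[ 0.58327344 -0.0377495   0.18559574] [-1.47864697 -1.01178014  7.93226144]
```

View pics/s3.png

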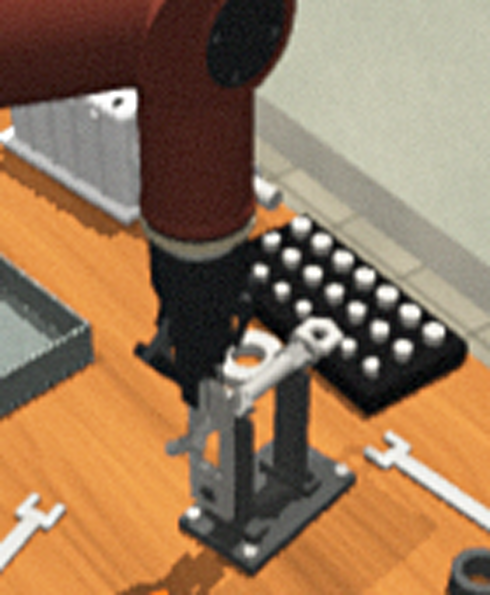

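View pics/w3.png

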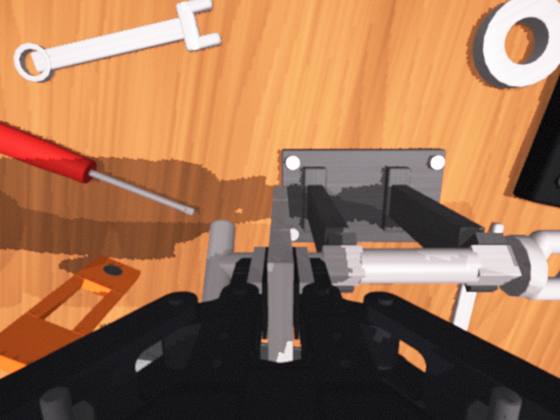

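```bash
python3 -m inch '{"gripper":[1,1,1,1,1],"delta_pos":[[0,0,-10],[0,0,-14],[0,0,-13],[0,0,0],[0,0,0]],"spin":[0,0,0,0,0]}' 20; python3 - <<'E'
from h import *
print(env.read_state()['ee_pos'],env.read_state()['force'])
s=env.grab_frame('side')[:,:,::-1];crop(s,240,120,340,240,5,'pics/s4.png')
cv2.imwrite('pics/w4.png',env.grab_frame('wrist')[:,:,::-1])
E
```

```text
t: 4.15
ee_pos: [0.5828, -0.0375, 0.2215]
tcp_rot: [1.975, 2.441, 0.002]
force: [0.2, -0.2, -4.0]
finger_gap: 0.112
[ 0.58280596 -0.03747862  0.22145557] [ 0.22921631 -0.18864077 -4.00976095]
```

View pics/s4.png

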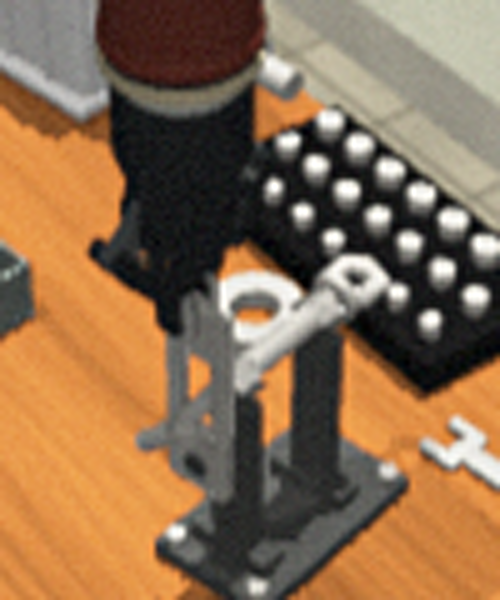

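View pics/w4.png

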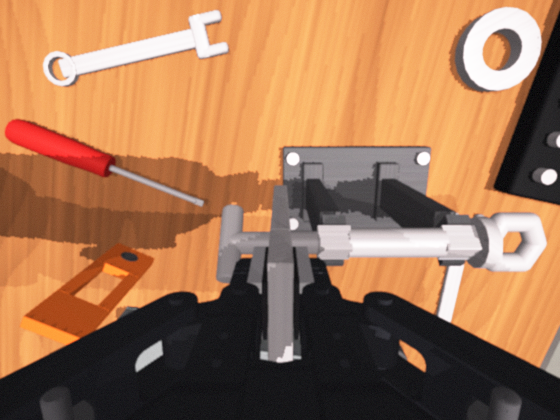

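```bash
python3 -m inch '{"gripper":[1,1,1,1,1],"delta_pos":[[-8,0,0],[-6,0,0.3],[-5,0,0.6],[-4.7,0,0.8],[0,0,0]],"spin":[0,0,0,0,0]}' 20; python3 - <<'E'
from h import *
print(env.read_state()['ee_pos'],env.read_state()['force'],env.read_state()['moment'])
s=env.grab_frame('side')[:,:,::-1];crop(s,240,120,340,240,5,'pics/s5.png')
E
```

```text
t: 4.67
ee_pos: [0.5871, -0.0619, 0.218]
tcp_rot: [-1.977, -2.44, 0.001]
force: [-0.8, 1.5, -4.2]
finger_gap: 0.112
[ 0.58710991 -0.0618631   0.21804773] [-0.8403593   1.52095601 -4.23897729] [ 0.38777265  0.11479057 -0.01636126]
```

View pics/s5.png

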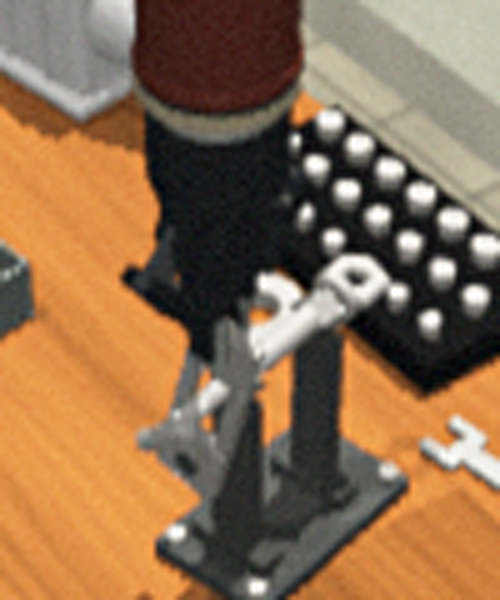

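```bash
python3 -m inch '{"gripper":[1,1,1,1,1,1,1],"delta_pos":[[-6,0,1.5],[-6,0,2.2],[-5.7,0,2.7],[-5.5,0,3.3],[-5.2,0,3.7],[-4.7,0,3.9],[0,0,0]],"spin":[0,0,0,0,0,0,0]}' 20; python3 - <<'E'
from h import *
print(env.read_state()['ee_pos'],env.read_state()['force'],env.read_state()['moment'])
s=env.grab_frame('side')[:,:,::-1];crop(s,240,120,340,240,5,'pics/s6.png')
cv2.imwrite('pics/w6.png',env.grab_frame('wrist')[:,:,::-1])
E
```

```text
t: 5.3
ee_pos: [0.5942, -0.0944, 0.2006]
tcp_rot: [-1.978, -2.44, 0.001]
force: [0.1, 1.5, -1.7]
finger_gap: 0.112
[ 0.594162   -0.09444133  0.20062151] [ 0.10459149  1.53862362 -1.66041233] [ 0.49841837  0.04485331 -0.01027366]
```

View pics/s6.png

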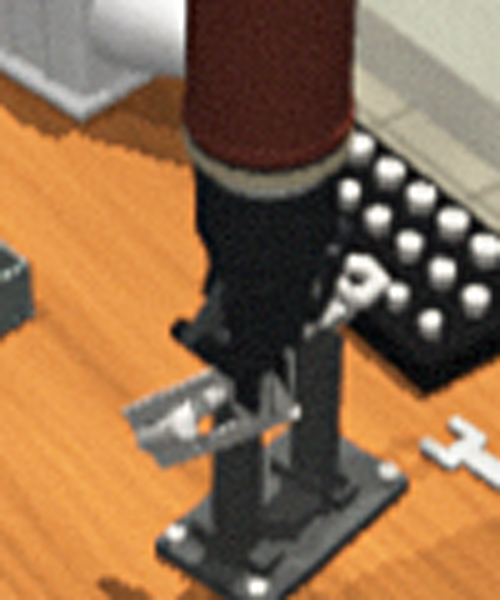

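View pics/w6.png

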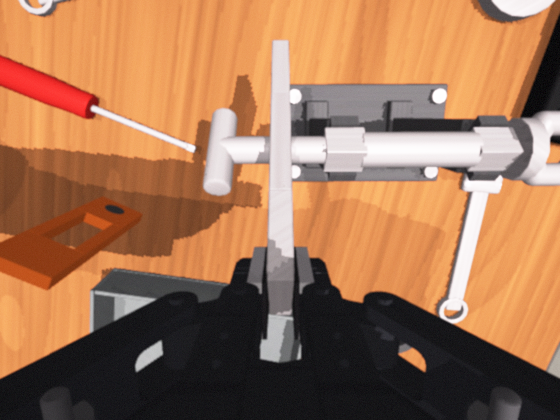

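```bash
cat >> h.py <<'E'
N=np.array([.5822,-.0468,.165]);a_=np.radians(12.24)
HX=np.array([np.cos(a_),np.sin(a_),0]);HY=np.array([-np.sin(a_),np.cos(a_),0])
def hk(X): d=np.asarray(X)-N;return (np.array([d@HX,d@HY,d[2]])*1000).round(1)
def onx(p,u,v,xh):
    o,d=ray(p,u,v);k=(xh/1000-(o-N)@HX)/(d@HX);return hk(o+k*d)
E
python3 - <<'E'
from h import *
s=env.read_state();print('tcp hook frame',hk(s['ee_pos']))
W=env.camera_params('wrist');S=env.camera_params('side')
xt=hk(s['ee_pos'])[0]
for q in [(125,410),(160,465),(300,412),(180,465),(200,395)]:print(q,onx(S,240+q[0]/5-.4,120+q[1]/5-.4,xt-5))
for q in [(272,42),(289,42),(267,300)]:print(q,[onx(W,*q,xx) for xx in (xt-5,xt+5)])
E
```

```text
tcp hook frame [  1.8 -49.1  36.4]
(125, 410) [ -3.2  53.8 -36. ]
(160, 465) [ -3.2  26.5 -64.9]
(300, 412) [ -3.2 -79.7  51.1]
(180, 465) [ -3.2  10.1 -53.6]
(200, 395) [-3.2 -6.7 16.3]
(272, 42) [array([  -3.2,   69.1, -100.9]), array([  6.8, -24.5, 393.3])]
(289, 42) [array([ -3.2, -26.1, 402. ]), array([ 6.8, 49.4,  3.2])]
(267, 300) [array([ -3.2, -56.8,  50.6]), array([  6.8,  73.2, 275.7])]
```

```bash
python3 -m inch '{"gripper":[1,1,1,1,1],"delta_pos":[[0,0,0],[5,0,2],[5,0,2],[4,0,1.5],[0,0,0]],"spin":[0,0,0,0,0]}' 60; python3 - <<'E'
from h import *
s=env.read_state();print('tcp hook frame',hk(s['ee_pos']),s['force'],s['moment'])
im=env.grab_frame('side')[:,:,::-1];crop(im,250,170,320,230,11,'pics/s7.png')
E
```

```text
t: 5.82
ee_pos: [0.5909, -0.0778, 0.1957]
tcp_rot: [-1.974, -2.443, -0.0]
force: [0.3, 0.4, -3.4]
finger_gap: 0.1
tcp hook frame [  1.9 -32.1  30.7] [ 0.28175288  0.36694517 -3.41021836] [-0.07014502 -0.03598308  0.0105609 ]
```

View pics/s7.png

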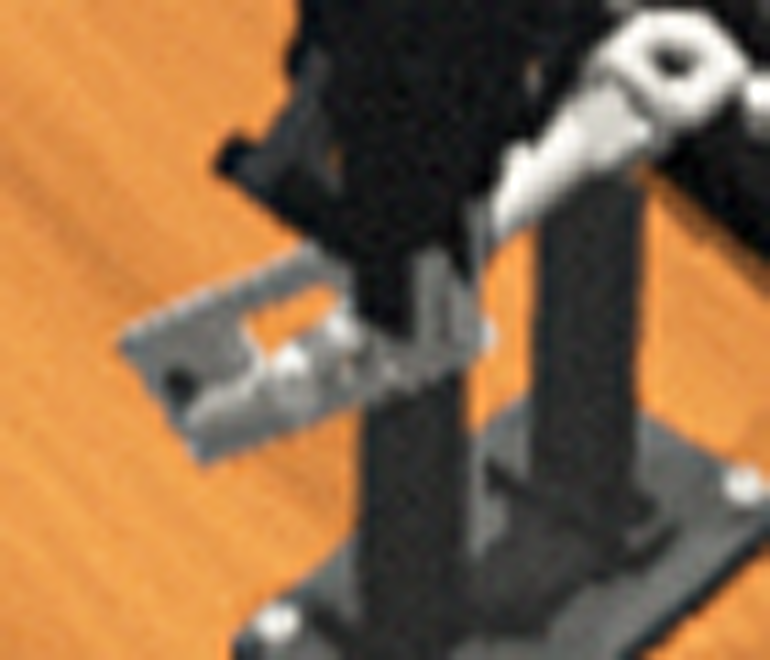

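```bash
python3 - <<'E'
from h import *
S=env.camera_params('side')
f=lambda q,x:onx(S,250+q[0]/11-.45,170+q[1]/11-.45,x)
P=[f(q,-3.5)[1:] for q in [(122,342),(203,463),(492,340),(320,250),(245,318),(268,352)]]
for q in P:print(q)
A,B,C=P[:3]
d=A-B;print('w',np.hypot(*d),np.degrees(np.arctan2(d[1],d[0])));d=C-B;print('l',np.hypot(*d),np.degrees(np.arctan2(-d[0],d[1])),'mid',(A+C)/2)
X=N+HX*-.028
print([((np.array(proj(S,X+r*.024*(-HY+[0,0,1])/2**.5))+.45-[250,170])*11).round() for r in(-1,0,1)])
E
```

```text
[ 70.  -42.4]
[ 41.1 -70.6]
[-61.2  45. ]
[-3.7 39.8]
[23.4 -2.6]
[ 15.5 -10.1]
w 40.37883108758845 44.297635085117406
l 154.36531346128248 41.50716085849966 mid [4.4 1.3]
[array([202., 418.]), array([248., 403.]), array([296., 388.])]
```

```bash
python3 -m inch '{"gripper":[1,1,1,1],"delta_pos":[[0,-6,0],[0,-8,0],[0,-8,0],[0,0,0]],"spin":[0,0,0,0]}'; python3 - <<'E'
from h import *
s=env.read_state();print('tcp hook frame',hk(s['ee_pos']),s['force'],s['moment'])
im=env.grab_frame('side')[:,:,::-1];crop(im,240,160,320,230,10,'pics/s8.png')
E
```

```text
t: 6.2
ee_pos: [0.5692, -0.0845, 0.1967]
tcp_rot: [1.976, 2.44, 0.002]
force: [2.4, -1.3, -1.5]
finger_gap: 0.104
tcp hook frame [-20.7 -34.   31.7] [ 2.36316024 -1.33360211 -1.50675773] [-0.31085263 -0.42286603 -0.02243373]
```

View pics/s8.png

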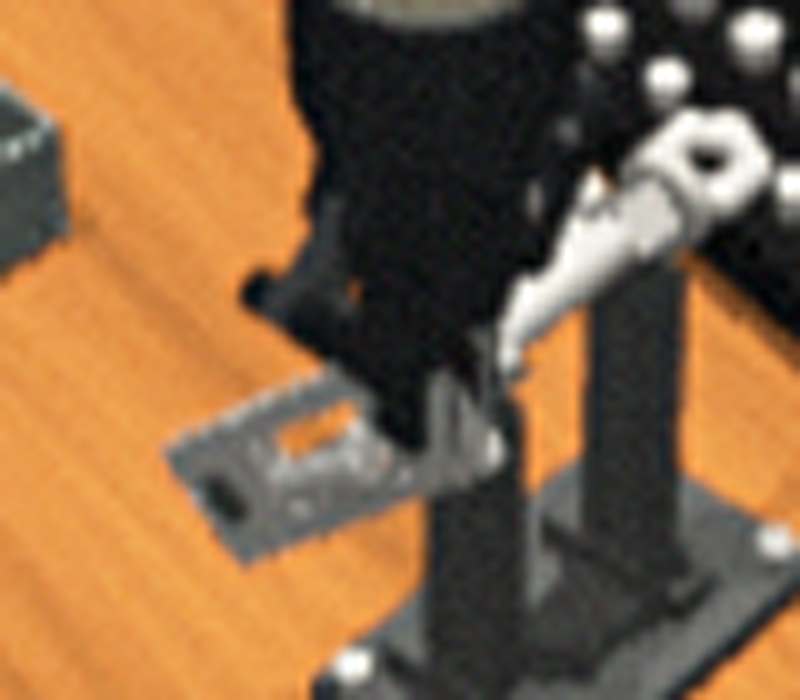

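```bash
python3 -m inch '{"gripper":[1,1,1,1],"delta_pos":[[-1.5,0,-1.5],[0,-6,0],[0,-6,0],[0,0,0]],"spin":[0,0,0,0]}'; python3 - <<'E'
from h import *
s=env.read_state();print('tcp hook frame',hk(s['ee_pos']),s['force'],s['moment'])
im=env.grab_frame('side')[:,:,::-1];crop(im,240,160,320,230,10,'pics/s9.png')
E
```

```text
t: 6.58
ee_pos: [0.5569, -0.0885, 0.1973]
tcp_rot: [-1.977, -2.441, 0.002]
force: [0.0, 0.0, -3.7]
finger_gap: 0.102
tcp hook frame [-33.6 -35.3  32.3] [ 0.03020028  0.02378427 -3.71670355] [-0.12133276 -0.0523181  -0.02236956]
```

View pics/s9.png

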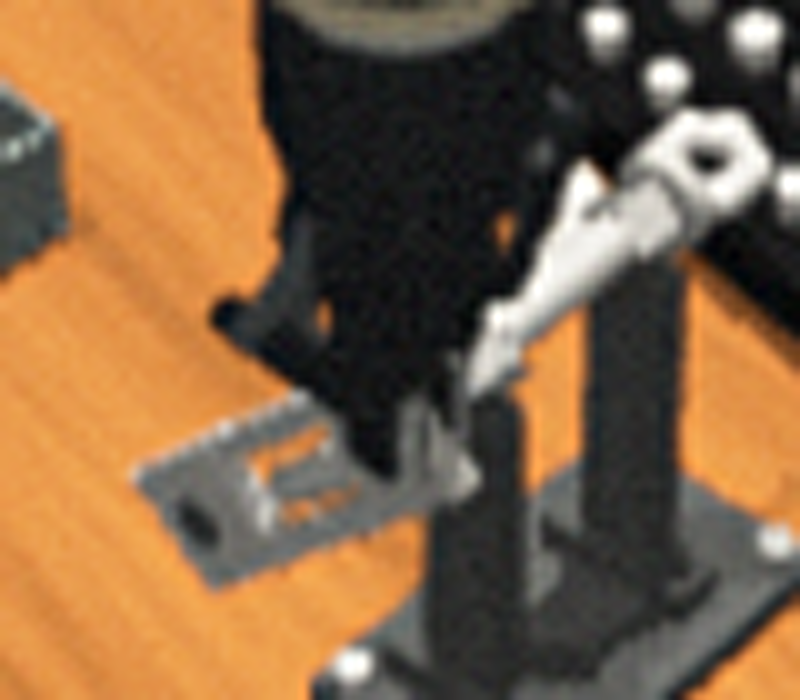

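```bash
python3 -m inch '{"gripper":[1,1,1,1,1],"delta_pos":[[0,-8,0],[0,-10,0],[0,-12,0],[0,-15,0],[0,0,0]],"spin":[0,0,0,0,0]}'; python3 - <<'E'
from h import *
s=env.read_state();print('tcp hook frame',hk(s['ee_pos']),s['force'],s['moment'])
im=env.grab_frame('side')[:,:,::-1];cv2.imwrite('pics/s10.png',im)
W=env.camera_params('top')
p=env.camera_params('top')
E
python3 plan.py .47 -.12 .30 102.2 6
```

```text
t: 7.05
ee_pos: [0.5114, -0.0983, 0.1973]
tcp_rot: [-1.977, -2.44, 0.003]
force: [0.5, -0.3, -2.9]
finger_gap: 0.102
tcp hook frame [-80.1 -35.3  32.3] [ 0.45376161 -0.26600144 -2.93075523] [-0.18022572 -0.0704899  -0.00665132]
pos [ 0.5127 -0.0981  0.1976] yaw 101.96 tilt z [-5.e-04 -1.e-03 -1.e+00] d mm [-42.7 -21.9 102.4] spin/row -0.0007
[np.float64(-2.1), np.float64(-7.7), np.float64(-17.1)]
[np.float64(-2.1), np.float64(-7.7), np.float64(-17.1)]
[np.float64(-2.1), np.float64(-7.7), np.float64(-17.1)]
[np.float64(-2.1), np.float64(-7.7), np.float64(-17.1)]
[np.float64(-2.1), np.float64(-7.7), np.float64(-17.1)]
[np.float64(-2.1), np.float64(-7.7), np.float64(-17.1)]
```

View pics/s10.png

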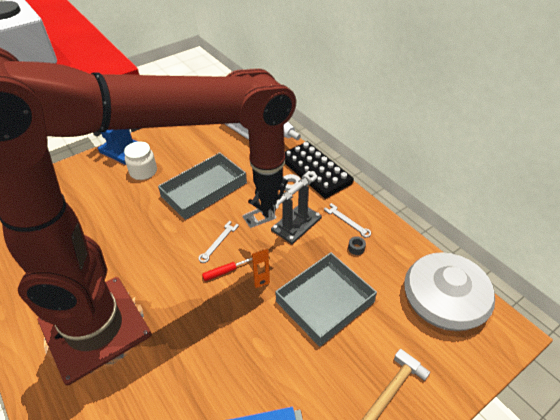

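```bash
python3 - <<'E'
from h import *
T=env.camera_params('top');S=env.camera_params('side')
for t in [(343,192),(396,190),(400,254),(345,257)]:
    X=onz(T,*t,.05);print('pred side',proj(S,X).round(1))
for t in [(169,198),(213,196),(221,271),(176,278)]:
    X=onz(T,*t,.05);print('pred side',proj(S,X).round(1))
E
python3 -m inch '{"gripper":[1,1,1,1,1],"delta_pos":[[0,-5,-20],[0,-10,-30],[0,-10,-30],[0,-5,-30],[0,0,-10]],"spin":[0,0,0,0,0]}'
python3 plan.py .53 -.3025 .315 3 15
```

```text
pred side [330.6 250.7]
pred side [375.2 290.3]
pred side [317.3 336.2]
pred side [271.8 289.4]
pred side [220.9 152.3]
pred side [244.9 173.3]
pred side [184.5 209.7]
pred side [157.1 187. ]
t: 7.52
ee_pos: [0.4857, -0.1038, 0.3221]
tcp_rot: [1.973, 2.437, 0.003]
force: [1.2, -0.7, -3.1]
finger_gap: 0.108
pos [ 0.4857 -0.1038  0.3221] yaw 102.01 tilt z [ 0.0055 -0.0022 -1.    ] d mm [  44.3 -198.7   -7.1] spin/row 0.1152
[np.float64(-13.6), np.float64(0.1), np.float64(0.5)]
[np.float64(-13.5), np.float64(1.7), np.float64(0.5)]
[np.float64(-13.2), np.float64(3.2), np.float64(0.5)]
[np.float64(-12.7), np.float64(4.7), np.float64(0.5)]
[np.float64(-12.1), np.float64(6.2), np.float64(0.5)]
[np.float64(-11.3), np.float64(7.5), np.float64(0.5)]
[np.float64(-10.4), np.float64(8.8), np.float64(0.5)]
[np.float64(-9.3), np.float64(9.9), np.float64(0.5)]
[np.float64(-8.1), np.float64(10.9), np.float64(0.5)]
[np.float64(-6.8), np.float64(11.7), np.float64(0.5)]
[np.float64(-5.4), np.float64(12.5), np.float64(0.5)]
[np.float64(-3.9), np.float64(13.0), np.float64(0.5)]
[np.float64(-2.4), np.float64(13.4), np.float64(0.5)]
[np.float64(-0.9), np.float64(13.5), np.float64(0.5)]
[np.float64(0.7), np.float64(13.6), np.float64(0.5)]
```

```bash
python3 -m inch '{"gripper":[1,1,1,1,1,1,1,1,1,1,1,1],"delta_pos":[[-13.6,0,0],[-13.5,1.7,0],[-13.2,3.2,0],[-12.7,4.7,0],[-12,6.2,0],[-11.3,7.5,0],[-10.4,8.8,0],[-9.3,10,0],[-8,11,0],[-7,11.7,0],[-5.4,12.5,0],[-4,13,0]],"spin":[0.115,0.115,0.115,0.115,0.115,0.115,0.115,0.115,0.115,0.115,0.115,0.115]}'
python3 -m inch '{"gripper":[1,1,1,1,1],"delta_pos":[[-2.4,13.4,0],[-1,13.5,0],[0.7,13.6,0],[0,0,0],[0,0,0]],"spin":[0.115,0.115,0.115,0,0]}'
python3 - <<'E'
from h import *
import pickle
s=env.read_state();print(s['ee_pos'],s['tcp_rot'],s['force'])
pickle.dump(env.camera_params('wrist'),open('w11.pkl','wb'))
cv2.imwrite('pics/w11.png',env.grab_frame('wrist')[:,:,::-1]);cv2.imwrite('pics/s11.png',env.grab_frame('side')[:,:,::-1]);cv2.imwrite('pics/t11.png',env.grab_frame('top')[:,:,::-1])
E
```

```text
t: 8.52
ee_pos: [0.5209, -0.2632, 0.3162]
tcp_rot: [-3.079, -0.617, 0.001]
force: [0.1, 0.2, -3.0]
finger_gap: 0.101
t: 8.93
ee_pos: [0.5295, -0.3028, 0.316]
tcp_rot: [-3.139, -0.089, 0.002]
force: [-0.3, -0.2, -1.9]
finger_gap: 0.103
[ 0.52947344 -0.30277393  0.31602223] [-3.13901431e+00 -8.88152575e-02  2.32082360e-03] [-0.25375076 -0.18010588 -1.85422472]
```

View pics/w11.png

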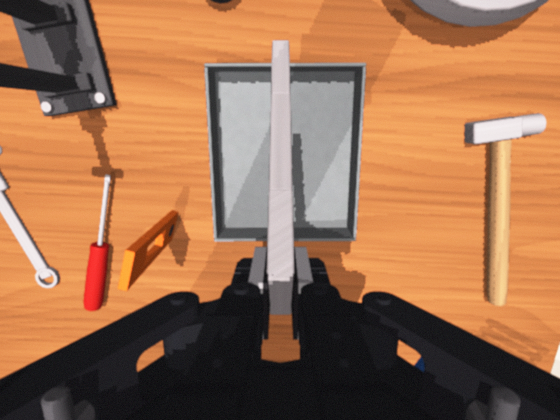

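View pics/s11.png

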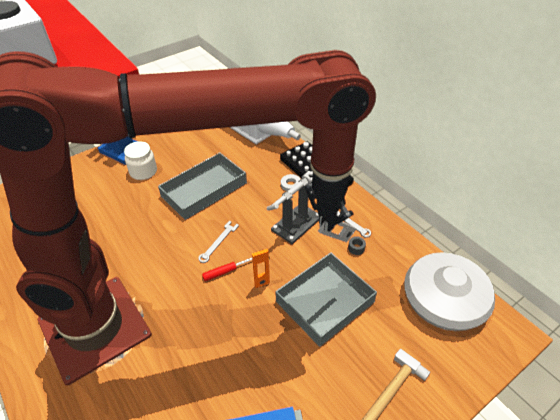

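View pics/t11.png

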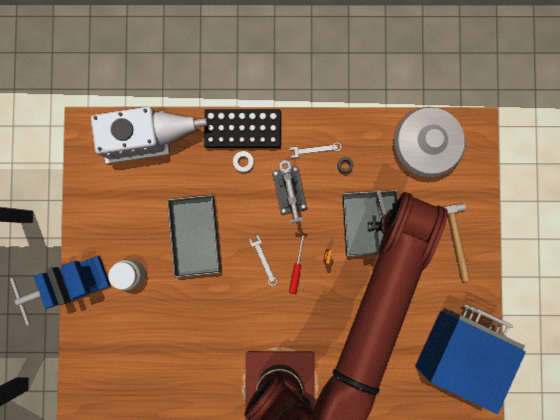

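```bash
python3 - <<'E'
from h import *
import pickle
W=pickle.load(open('w11.pkl','rb'));T=env.camera_params('top')
ct=[(343,192),(396,190),(400,254),(345,257)]
P=[]
for c,t in zip([(207,65),(365,65),(355,241),(214,241)],ct):
    X=onz(W,*c,.05);Y,e=tri((W,*c),(T,*t));P.append(X);print(X.round(4),Y.round(4),np.round(e,4))
print(np.mean(P,0))
# plate far end (bottom) in vertical plane y of jaw
s=env.read_state();yc=s['ee_pos'][1]
o,d=ray(W,281,40);print((o+d*(yc-o[1])/d[1]) if abs(d[1])>1e-3 else None)
E
python3 plan.py .53 -.3025 .14 3 6
```

```text
[ 0.6445 -0.2149  0.05  ] [ 0.6485 -0.2115  0.0326] [0.0019 0.0019]
[ 0.6544 -0.3889  0.05  ] [ 0.6562 -0.3893  0.0415] [0.0015 0.0015]
[ 0.4486 -0.4012  0.05  ] [ 0.4434 -0.4027  0.0358] [0.002 0.002]
[ 0.4384 -0.2241  0.05  ] [ 0.4316 -0.2192  0.0296] [0.0015 0.0015]
[ 0.54649734 -0.30728587  0.05      ]
[ 0.55050298 -0.30141142  0.68616575]
pos [ 0.5297 -0.3014  0.3171] yaw 3.38 tilt z [-3.e-04  8.e-04 -1.e+00] d mm [   0.3   -1.1 -177.1] spin/row 0.0011
[np.float64(0.0), np.float64(0.2), np.float64(29.5)]
[np.float64(0.0), np.float64(0.2), np.float64(29.5)]
[np.float64(0.0), np.float64(0.2), np.float64(29.5)]
[np.float64(0.0), np.float64(0.2), np.float64(29.5)]
[np.float64(0.0), np.float64(0.2), np.float64(29.5)]
[np.float64(0.0), np.float64(0.2), np.float64(29.5)]
```

```bash
python3 -m inch '{"gripper":[1,1,1,1,1,1,1],"delta_pos":[[0,2,25],[0,2,32],[0,0,32],[0,0,32],[0,0,32],[0,0,20],[0,0,0]],"spin":[0,0,0,0,0,0,0]}'
python3 - <<'E'
from h import *
s=env.read_state();print(s['ee_pos'],s['force'])
cv2.imwrite('pics/s12.png',env.grab_frame('side')[:,:,::-1])
E
```

```text
t: 9.67
ee_pos: [0.527, -0.3044, 0.1396]
tcp_rot: [-3.136, -0.091, 0.01]
force: [-1.3, 0.5, -4.0]
finger_gap: 0.104
[ 0.52704232 -0.3044309   0.13956094] [-1.3275591   0.47062255 -4.01872908]
```

View pics/s12.png

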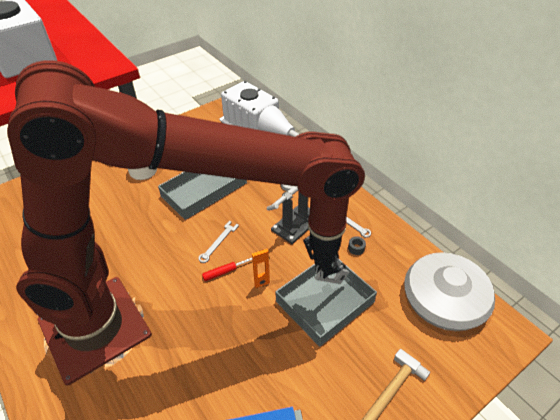

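```bash
python3 -m inch '{"gripper":[1,1,1,1,1,1],"delta_pos":[[-6,0,8],[0,0,8],[0,0,7],[0,0,5],[0,0,4],[0,0,0]],"spin":[0,0,0,0,0,0]}' 40
```

```text
t: 10.22
ee_pos: [0.5234, -0.3067, 0.1117]
tcp_rot: [-3.14, -0.088, 0.001]
force: [-0.2, 0.3, -3.3]
finger_gap: 0.105
```

```bash
python3 -m inch '{"gripper":[1,1,1,1],"delta_pos":[[0,0,4],[0,0,3],[0,0,0],[0,0,0]],"spin":[0,0,0,0]}' 30;python3 - <<'E'
from h import *
s=env.read_state();print(s['ee_pos'],s['force'])
crop(env.grab_frame('side')[:,:,::-1],260,200,400,350,4,'pics/s13.png')
E
```

```text
t: 10.55
ee_pos: [0.5236, -0.3083, 0.109]
tcp_rot: [3.138, 0.086, 0.001]
force: [-14.1, 1.6, 23.9]
finger_gap: 0.1
[ 0.52358029 -0.3083204   0.1090285 ] [-14.10861496   1.56998804  23.85653581]
```

View pics/s13.png

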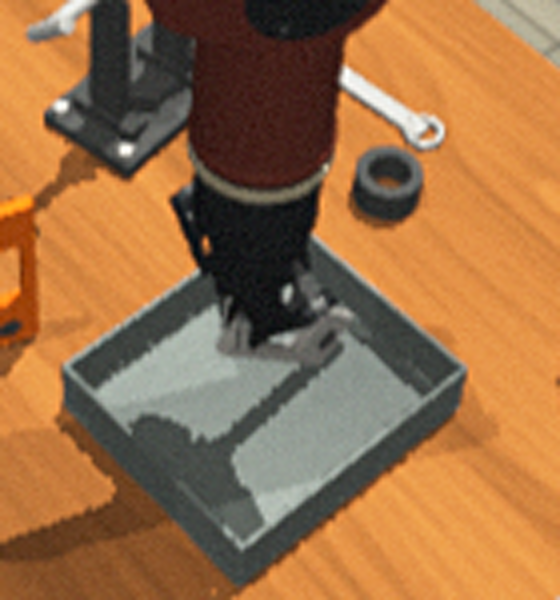

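```bash
python3 -m inch '{"gripper":[1,1,0.8,0.6,0.3,0,0,0,0,0,0,0],"delta_pos":[[0,0,-2.5],[0,0,0],[0,0,0],[0,0,0],[0,0,0],[0,0,0],[0,0,0],[0,0,-5],[0,0,-15],[0,0,-30],[0,0,-40],[0,0,-40]],"spin":[0,0,0,0,0,0,0,0,0,0,0,0]}' 30;python3 - <<'E'
from h import *
s=env.read_state();print(s['ee_pos'],s['force'])
crop(env.grab_frame('side')[:,:,::-1],260,200,400,350,4,'pics/s14.png')
cv2.imwrite('pics/w14.png',env.grab_frame('wrist')[:,:,::-1])
E
```

```text
t: 11.6
ee_pos: [0.5231, -0.3065, 0.2392]
tcp_rot: [-3.139, -0.088, 0.002]
force: [2.4, -0.9, 1.4]
finger_gap: 1.005
[ 0.52305385 -0.30646922  0.23916985] [ 2.36181499 -0.87720225  1.35110759]
```

View pics/s14.png

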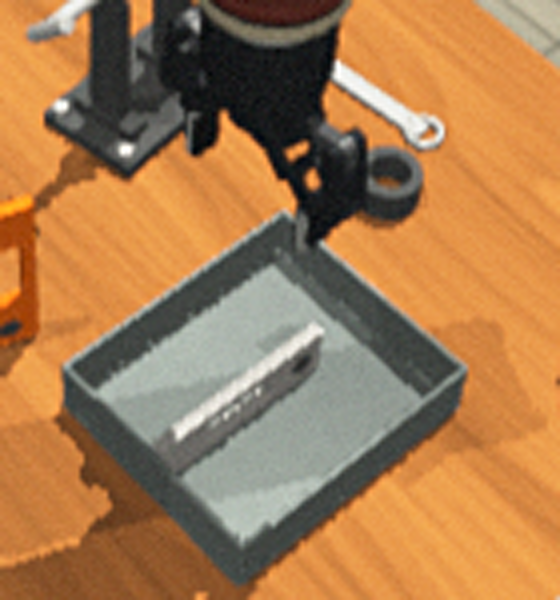

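View pics/w14.png

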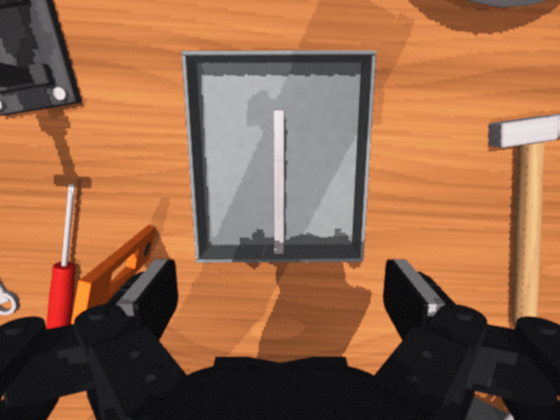

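```bash
python3 plan.py .645 -.033 .31 12.2 10
```

```text
pos [ 0.5266 -0.3081  0.2459] yaw 3.2 tilt z [ 0.0099 -0.0055 -0.9999] d mm [118.4 275.1  64.1] spin/row -0.0157
[np.float64(13.4), np.float64(-26.8), np.float64(-6.4)]
[np.float64(13.8), np.float64(-26.6), np.float64(-6.4)]
[np.float64(14.2), np.float64(-26.4), np.float64(-6.4)]
[np.float64(14.6), np.float64(-26.1), np.float64(-6.4)]
[np.float64(15.0), np.float64(-25.9), np.float64(-6.4)]
[np.float64(15.4), np.float64(-25.7), np.float64(-6.4)]
[np.float64(15.8), np.float64(-25.4), np.float64(-6.4)]
[np.float64(16.2), np.float64(-25.2), np.float64(-6.4)]
[np.float64(16.6), np.float64(-24.9), np.float64(-6.4)]
[np.float64(17.0), np.float64(-24.7), np.float64(-6.4)]
```

```bash
python3 -m inch '{"gripper":[0,0,0,0,0,0,0,0,0,0,0,0],"delta_pos":[[13.4,-26.8,-20],[13.8,-26.6,-20],[14.2,-26.4,-15],[14.6,-26.1,-10],[15,-25.9,0],[15.4,-25.7,0],[15.8,-25.4,0],[16.2,-25.2,0],[16.6,-25,0],[17,-24.7,0],[0,0,0],[0,0,0]],"spin":[-0.0157,-0.0157,-0.0157,-0.0157,-0.0157,-0.0157,-0.0157,-0.0157,-0.0157,-0.0157,0,0]}';python3 - <<'E'
from h import *
import pickle
s=env.read_state();print(s['ee_pos'],s['force'])
pickle.dump(env.camera_params('wrist'),open('w15.pkl','wb'))
cv2.imwrite('pics/w15.png',env.grab_frame('wrist')[:,:,::-1])
E
python3 plan.py .6531 -.0308 .235 12.2 3
```

```text
t: 12.7
ee_pos: [0.6423, -0.0292, 0.3029]
tcp_rot: [-3.122, -0.34, 0.0]
force: [0.1, -0.5, 0.1]
finger_gap: 0.995
[ 0.64232307 -0.02922509  0.30287205] [ 0.12372028 -0.54828624  0.13180633]
pos [ 0.6421 -0.0314  0.3029] yaw 12.25 tilt z [-2.e-04 -1.e-04 -1.e+00] d mm [ 11.    0.6 -67.9] spin/row 0.0003
[np.float64(3.6), np.float64(0.6), np.float64(22.6)]
[np.float64(3.6), np.float64(0.6), np.float64(22.6)]
[np.float64(3.6), np.float64(0.6), np.float64(22.6)]
```

View pics/w15.png

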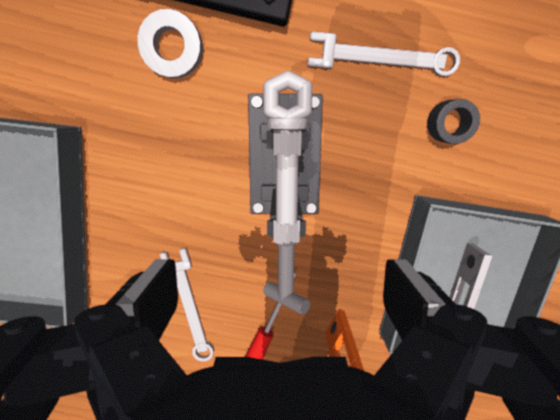

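```bash
python3 -m inch '{"gripper":[0,0,0,0,0],"delta_pos":[[3.6,0.6,22],[3.6,0.6,22],[3.6,0.6,20],[0,0,0],[0,0,0]],"spin":[0,0,0,0,0]}';python3 - <<'E'
from h import *
import pickle
s=env.read_state();print(s['ee_pos'],s['force'])
pickle.dump(env.camera_params('wrist'),open('w16.pkl','wb'))
im=env.grab_frame('wrist')[:,:,::-1];cv2.imwrite('pics/w16.png',im)
crop(cv2.imread('pics/w15.png'),230,60,350,320,2.3,'pics/w15c.png')
E
```

```text
t: 13.17
ee_pos: [0.6523, -0.0329, 0.2385]
tcp_rot: [3.124, 0.33, -0.003]
force: [-0.0, -0.3, 0.5]
finger_gap: 1.001
[ 0.65225342 -0.03292333  0.23851428] [-0.02891227 -0.26470774  0.48234355]
```

View pics/w16.png

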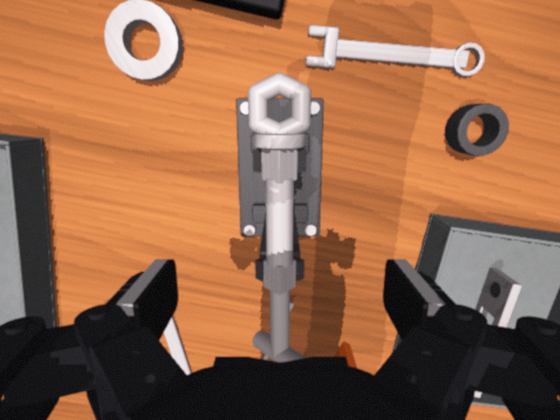

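View pics/w15c.png

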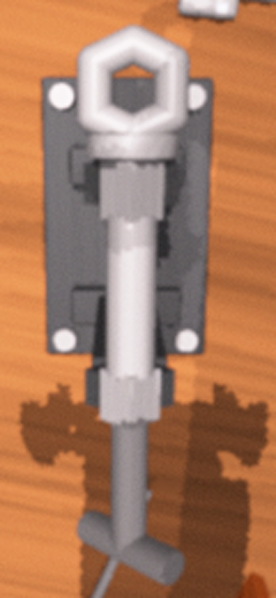

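```bash
python3 - <<'E'
from h import *
import pickle
A=pickle.load(open('w15.pkl','rb'));B=pickle.load(open('w16.pkl','rb'))
for n,a,b in [('eye',(287.6,96.6),(280,107)),('seat2',(287,142.6),(280,161)),('seat1',(286,231.7),(280,268))]:
    X,e=tri((A,*a),(B,*b));print(n,X.round(4),np.round(e,4),onz(A,*a,.168).round(4),onz(B,*b,.168).round(4))
E
python3 plan.py .6531 -.031 .146 12.2 3
```

```text
eye [ 0.7215 -0.0177  0.1716] [0.0004 0.0004] [ 0.7218 -0.0173  0.168 ] [ 0.7214 -0.018   0.168 ]
seat2 [ 0.6852 -0.0258  0.1273] [0.0001 0.0001] [ 0.6879 -0.0245  0.168 ] [ 0.6903 -0.0246  0.168 ]
seat1 [ 0.6016 -0.0437  0.1265] [0.0001 0.0001] [ 0.6153 -0.0401  0.168 ] [ 0.6204 -0.0396  0.168 ]
pos [ 0.6529 -0.0325  0.24  ] yaw 12.1 tilt z [ 3.e-04 -4.e-04 -1.e+00] d mm [  0.2   1.5 -94. ] spin/row -0.0006
[np.float64(0.2), np.float64(-0.5), np.float64(31.3)]
[np.float64(0.2), np.float64(-0.5), np.float64(31.3)]
[np.float64(0.2), np.float64(-0.5), np.float64(31.3)]
```

```bash
python3 -m inch '{"gripper":[0,0,0,0,0.5,0.7,0.9,1,1,1,1,1],"delta_pos":[[0,0,25],[0,0,30],[0,0,25],[0,0,13],[0,0,0],[0,0,0],[0,0,0],[0,0,0],[0,0,0],[0,0,0],[0,0,0],[0,0,0]],"spin":[0,0,0,0,0,0,0,0,0,0,0,0]}' 90;python3 - <<'E'
from h import *
s=env.read_state();print(s['ee_pos'],s['force'],s['moment'])
crop(env.grab_frame('side')[:,:,::-1],220,80,380,250,3.5,'pics/s17.png')
E
```

```text
t: 14.22
ee_pos: [0.6539, -0.032, 0.1478]
tcp_rot: [3.123, 0.332, 0.004]
force: [-0.1, -2.5, 6.5]
finger_gap: 0.18
[ 0.65390786 -0.03195412  0.14778792] [-0.05424529 -2.48364478  6.45950186] [-0.45607414  0.15522122  0.01498779]
```

View pics/s17.png

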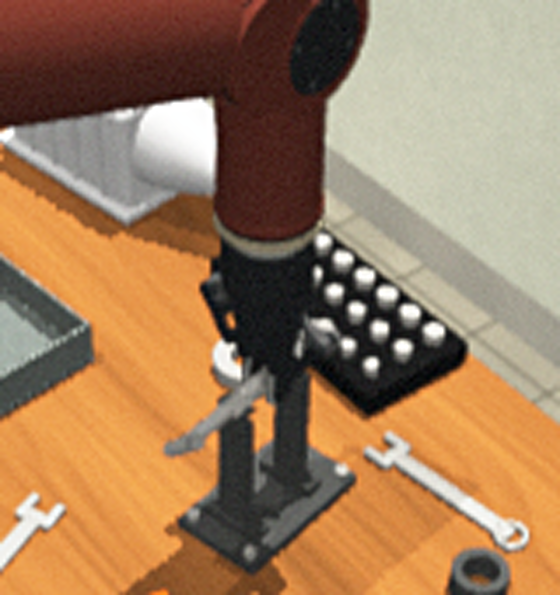

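```bash
python3 -m inch '{"gripper":[1,1,1,1,1,1,1],"delta_pos":[[0,0,-8],[0,0,-15],[0,0,-25],[0,0,-30],[0,0,-30],[0,0,0],[0,0,0]],"spin":[0,0,0,0,0,0,0]}' 100;python3 - <<'E'
from h import *
s=env.read_state();print(s['ee_pos'],s['force'],s['moment'],s['finger_gap'])
cv2.imwrite('pics/s18.png',env.grab_frame('side')[:,:,::-1])
E
```

```text
t: 14.85
ee_pos: [0.6534, -0.0309, 0.2554]
tcp_rot: [3.124, 0.334, 0.004]
force: [0.4, -0.3, -7.6]
finger_gap: 0.175
[ 0.65344353 -0.03087777  0.25540708] [ 0.44418115 -0.26508765 -7.58571166] [0.02163526 0.03978761 0.03524483] 0.17542593374459975
```

View pics/s18.png

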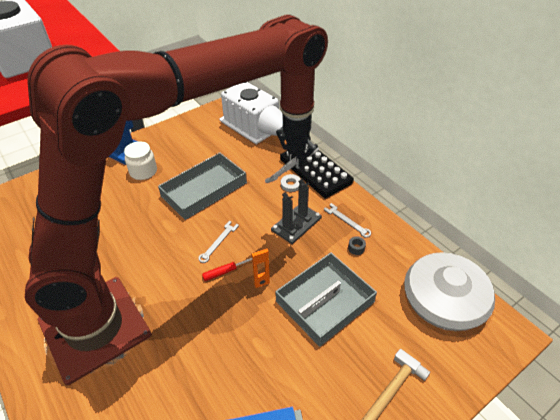

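```bash
python3 plan.py .508 .282 .25 6 12
```

```text
pos [ 0.6525 -0.0311  0.2533] yaw 12.2 tilt z [-0.001 -0.    -1.   ] d mm [-144.5  313.1   -3.3] spin/row 0.009
[np.float64(-6.3), np.float64(-28.0), np.float64(0.3)]
[np.float64(-6.5), np.float64(-28.0), np.float64(0.3)]
[np.float64(-6.8), np.float64(-27.9), np.float64(0.3)]
[np.float64(-7.0), np.float64(-27.9), np.float64(0.3)]
[np.float64(-7.3), np.float64(-27.8), np.float64(0.3)]
[np.float64(-7.5), np.float64(-27.7), np.float64(0.3)]
[np.float64(-7.8), np.float64(-27.7), np.float64(0.3)]
[np.float64(-8.0), np.float64(-27.6), np.float64(0.3)]
[np.float64(-8.3), np.float64(-27.5), np.float64(0.3)]
[np.float64(-8.5), np.float64(-27.4), np.float64(0.3)]
[np.float64(-8.8), np.float64(-27.4), np.float64(0.3)]
[np.float64(-9.0), np.float64(-27.3), np.float64(0.3)]
```

```bash
python3 -m inch '{"gripper":[1,1,1,1,1,1,1,1,1,1,1,1],"delta_pos":[[-6.3,-20,0],[-6.5,-28,0],[-7,-28,0],[-7,-28,0],[-7.3,-28,0],[-7.5,-28,0],[-7.8,-28,0],[-8,-28,0],[-8.3,-28,0],[-8.5,-28,0],[-8.8,-28,0],[-9,-28,0]],"spin":[0.009,0.009,0.009,0.009,0.009,0.009,0.009,0.009,0.009,0.009,0.009,0.009]}'
python3 -m inch '{"gripper":[1,1,1],"delta_pos":[[0,-3,0],[0,0,0],[0,0,0]],"spin":[0,0,0]}'
python3 - <<'E'
from h import *
import pickle
s=env.read_state();print(s['ee_pos'],s['tcp_rot'],s['force'])
pickle.dump(env.camera_params('wrist'),open('w19.pkl','wb'))
cv2.imwrite('pics/w19.png',env.grab_frame('wrist')[:,:,::-1])
E
```

```text
t: 15.9
ee_pos: [0.5075, 0.278, 0.2516]
tcp_rot: [3.136, 0.164, -0.006]
force: [0.1, 0.3, -5.7]
finger_gap: 0.179
t: 16.15
ee_pos: [0.5082, 0.2801, 0.2521]
tcp_rot: [3.136, 0.166, -0.004]
force: [1.5, -0.6, -6.3]
finger_gap: 0.176
[0.50824459 0.28005128 0.25210666] [ 3.13565208  0.16569982 -0.004483  ] [ 1.4688819  -0.59382063 -6.33615516]
```

View pics/w19.png

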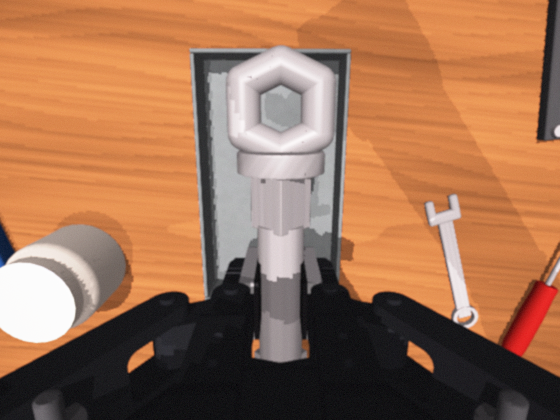

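```bash
python3 - <<'E'
from h import *
import pickle
W=pickle.load(open('w19.pkl','rb'))
a,b,c,d=[onz(W,*q,.05) for q in [(192,51),(350,51),(342,225),(207,285)]]
for x in (a,b,c,d):print(x.round(4))
ax=(b-c)/np.linalg.norm(b-c);print(np.degrees(np.arctan2(ax[1],ax[0])),np.degrees(np.arctan2(*(a-d)[[1,0]])),'centre',(a+b)/2-.13*ax,np.linalg.norm(a-b))
E
```

```text
[0.622  0.3735 0.05  ]
[0.6374 0.2289 0.05  ]
[0.4704 0.2106 0.05  ]
[0.3862 0.3477 0.05  ]
6.2490288721608644 6.234349069960274 centre [0.50050812 0.28705289 0.05      ] 0.14535028622163762
```

```bash
python3 -m inch '{"gripper":[1,1,1,1,1,1,1,1,1],"delta_pos":[[0,-4,25],[0,-3,35],[0,0,35],[0,0,35],[0,0,35],[0,0,30],[0,0,20],[0,0,12],[0,0,0]],"spin":[0,0,0,0,0,0,0,0,0]}'
```

```text
t: 16.95
ee_pos: [0.5071, 0.2853, 0.0239]
tcp_rot: [3.135, 0.162, -0.007]
force: [-0.7, -0.4, -5.1]
finger_gap: 0.172
```

```bash
python3 -m inch '{"gripper":[1,1,1,1,1],"delta_pos":[[0,0,4],[0,0,3],[0,0,2.5],[0,0,0],[0,0,0]],"spin":[0,0,0,0,0]}'
```

```text
t: 17.37
ee_pos: [0.5087, 0.2879, 0.0182]
tcp_rot: [-3.137, -0.164, -0.002]
force: [-0.0, -0.6, -5.3]
finger_gap: 0.176
```

```bash
python3 -m inch '{"gripper":[1,1,1,1],"delta_pos":[[0,0,2],[0,0,2],[0,0,0],[0,0,0]],"spin":[0,0,0,0]}'
```

```text
t: 17.7
ee_pos: [0.5082, 0.2876, 0.0134]
tcp_rot: [3.137, 0.165, -0.0]
force: [1.2, 0.1, -5.5]
finger_gap: 0.177
```

```bash
python3 -m inch '{"gripper":[1,1,1],"delta_pos":[[0,0,2],[0,0,0],[0,0,0]],"spin":[0,0,0]}';  python3 - <<'E'
from h import *
s=env.read_state();print(s['ee_pos'],s['force'],s['moment'])
cv2.imwrite('pics/s20.png',env.grab_frame('side')[:,:,::-1])
E
```

```text
t: 17.95
ee_pos: [0.5082, 0.2876, 0.0114]
tcp_rot: [3.137, 0.164, -0.0]
force: [-0.6, 0.6, -4.8]
finger_gap: 0.178
[0.50820436 0.28763175 0.01140174] [-0.61731288  0.62889088 -4.84278863] [-0.02926071  0.06256332 -0.0086686 ]
```

View pics/s20.png

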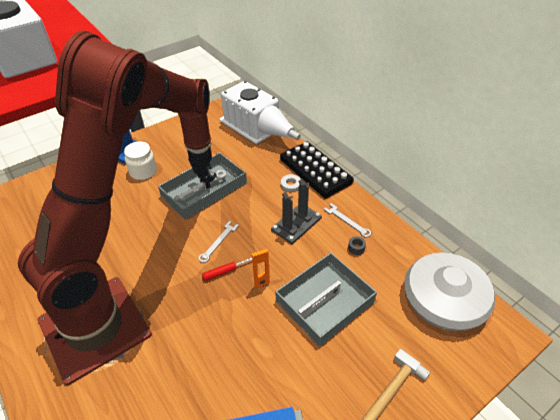

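```bash
python3 -m inch '{"gripper":[1,1,1],"delta_pos":[[0,0,1.5],[0,0,0],[0,0,0]],"spin":[0,0,0]}'
```

```text
t: 18.25
ee_pos: [0.5082, 0.2876, 0.0099]
tcp_rot: [3.137, 0.165, -0.0]
force: [0.6, -0.3, -5.5]
finger_gap: 0.181
```

```bash
python3 -m inch '{"gripper":[1,1,1],"delta_pos":[[0,0,1.5],[0,0,0],[0,0,0]],"spin":[0,0,0]}'
```

```text
t: 18.5
ee_pos: [0.5082, 0.2876, 0.0084]
tcp_rot: [3.137, 0.164, -0.0]
force: [0.0, 0.0, -5.5]
finger_gap: 0.176
```

```bash
python3 -m inch '{"gripper":[1,1,1],"delta_pos":[[0,0,1],[0,0,0],[0,0,0]],"spin":[0,0,0]}'
```

```text
t: 18.75
ee_pos: [0.5083, 0.2877, 0.0075]
tcp_rot: [-3.137, -0.164, 0.0]
force: [-0.3, -0.1, -5.9]
finger_gap: 0.178
```

```bash
python3 -m inch '{"gripper":[1,1,1],"delta_pos":[[0,0,1],[0,0,0],[0,0,0]],"spin":[0,0,0]}'; python3 - <<'E'
from h import *
s=env.read_state();print(s['force'],s['moment'])
crop(env.grab_frame('side')[:,:,::-1],150,140,260,230,7,'pics/s21.png')
E
```

```text
t: 19.0
ee_pos: [0.5083, 0.2877, 0.0066]
tcp_rot: [-3.137, -0.164, -0.0]
force: [1.2, 0.5, -4.8]
finger_gap: 0.173
[ 1.19112771  0.54839571 -4.78508937] [ 0.01292203  0.07977705 -0.0156054 ]
```

View pics/s21.png

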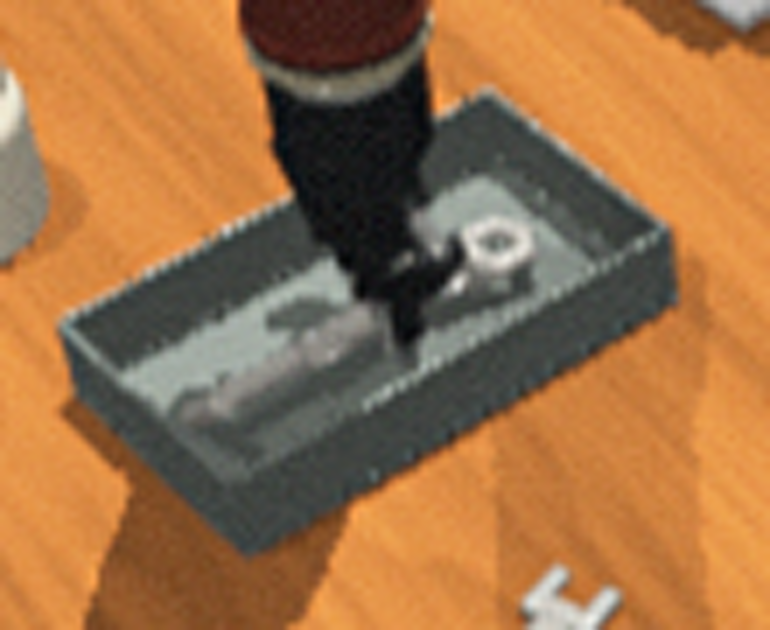

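```bash
python3 -m inch '{"gripper":[1,1,1],"delta_pos":[[0,0,1],[0,0,0],[0,0,0]],"spin":[0,0,0]}'
```

```text
t: 19.3
ee_pos: [0.5084, 0.2877, 0.0056]
tcp_rot: [-3.137, -0.164, -0.0]
force: [0.9, -0.2, -3.6]
finger_gap: 0.18
```

```bash
python3 -m inch '{"gripper":[1,1,1],"delta_pos":[[0,0,1],[0,0,0],[0,0,0]],"spin":[0,0,0]}'; python3 - <<'E'
from h import *
for i in range(4):
    s=env.read_state();print(s['force'],s['moment']);env.grab_frame('top')
E
```

```text
t: 19.55
ee_pos: [0.5085, 0.2878, 0.0047]
tcp_rot: [-3.137, -0.164, -0.001]
force: [2.6, -0.4, -2.0]
finger_gap: 0.184
[ 2.56585976 -0.39313073 -2.02911318] [0.00483669 0.00932993 0.03010312]
[ 1.15798932 -0.12067967 -1.06222392] [ 0.00543862  0.0194292  -0.04110637]
[ 0.38730009 -0.19297188 -2.32615395] [-0.00020089  0.00863136 -0.01827549]
[ 1.33545028 -0.53181498 -1.6269733 ] [-0.00821339 -0.03298816  0.0272868 ]
```

```bash
python3 -m inch '{"gripper":[1,1,1],"delta_pos":[[0,0,1.5],[0,0,0],[0,0,0]],"spin":[0,0,0]}'; python3 - <<'E'
from h import *
for i in range(3):
    s=env.read_state();print(s['force'],s['moment'],s['finger_gap']);env.grab_frame('top')
crop(env.grab_frame('side')[:,:,::-1],150,140,260,230,7,'pics/s22.png')
cv2.imwrite('pics/w22.png',env.grab_frame('wrist')[:,:,::-1])
E
```

```text
t: 20.0
ee_pos: [0.5086, 0.2878, 0.0046]
tcp_rot: [3.137, 0.164, 0.001]
force: [-4.5, -4.5, 15.4]
finger_gap: 0.176
[-4.46092469 -4.45456969 15.43751165] [-0.9335582   1.24551178 -0.01687854] 0.1759029150960829
[-3.98897237 -2.8079424  14.47191791] [-0.88339889  1.18838781  0.08300901] 0.17851162045217223
[-4.53284864 -4.42615178 14.97897648] [-9.14412201e-01  1.20875262e+00  1.54684648e-04] 0.17356039057596692
```

View pics/s22.png

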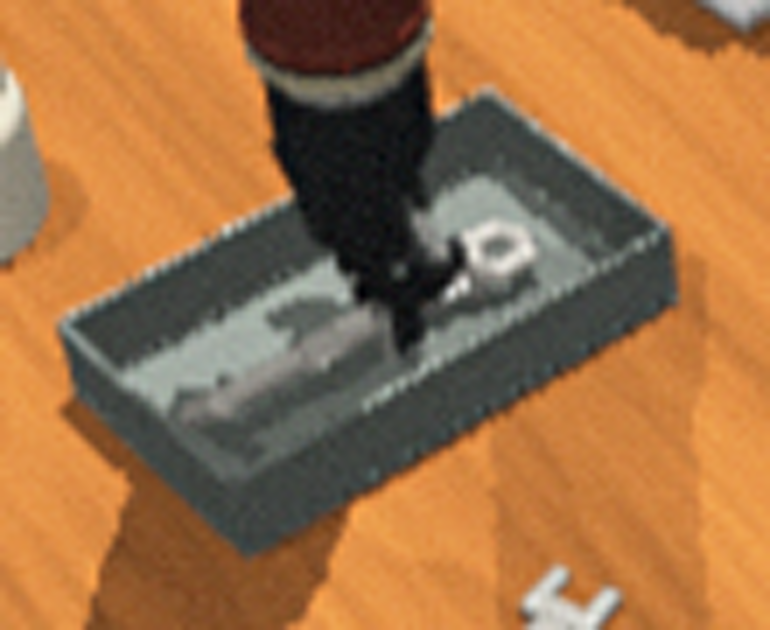

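View pics/w22.png

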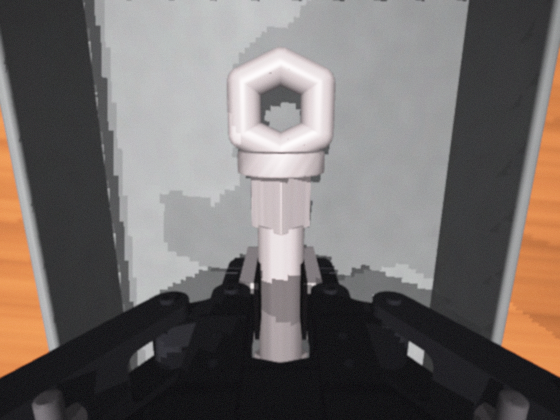

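```bash
python3 -m inch '{"gripper":[1,1,0.75,0.7,0.7,0.7,0.7,0.7,1,1,1,1],"delta_pos":[[0,0,-2],[0,0,0],[0,0,0],[0,0,0],[0,0,0],[0,0,0],[0,0,0],[0,0,0],[0,0,0],[0,0,0],[0,0,0],[0,0,0]],"spin":[0,0,0,0,0,0,0,0,0,0,0,0]}' 25; python3 - <<'E'
from h import *
for i in range(2):
    s=env.read_state();print(s['force'],s['moment'],s['finger_gap']);env.grab_frame('top')
cv2.imwrite('pics/w23.png',env.grab_frame('wrist')[:,:,::-1])
E
```

```text
t: 21.25
ee_pos: [0.5085, 0.2871, 0.0052]
tcp_rot: [3.137, 0.164, 0.0]
force: [-0.2, -5.5, 3.9]
finger_gap: 0.196
[-0.18989637 -5.46140523  3.88900823] [-1.0770415  -0.01524357 -0.10667748] 0.195719154728283
[-1.37740319 -5.61191542  4.25262644] [-1.14557545  0.06470483 -0.08693177] 0.2031889052489205
```

View pics/w23.png

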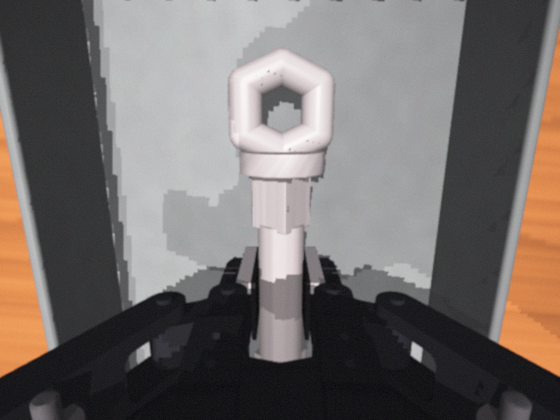

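```bash
python3 -m inch '{"gripper":[1,1,1,1,1],"delta_pos":[[0,0,-8],[0,0,-7],[0,0,0],[0,0,0],[0,0,0]],"spin":[0,0,0,0,0]}' 60;python3 -m inch '{"gripper":[1,1,1,1,1],"delta_pos":[[0,0,5],[0,0,4],[0,0,2],[0,0,0],[0,0,0]],"spin":[0,0,0,0,0]}' 60; python3 - <<'E'
from h import *
s=env.read_state();print(s['force'],s['moment'])
crop(env.grab_frame('side')[:,:,::-1],150,140,260,230,7,'pics/s24.png')
E
```

```text
t: 21.82
ee_pos: [0.508, 0.2879, 0.0199]
tcp_rot: [-3.137, -0.165, 0.0]
force: [-0.4, -0.7, -5.7]
finger_gap: 0.184
t: 22.23
ee_pos: [0.508, 0.2876, 0.0086]
tcp_rot: [3.137, 0.165, -0.001]
force: [-0.1, -0.2, -5.6]
finger_gap: 0.189
[-0.08821421 -0.19506686 -5.57773129] [ 0.02631292 -0.00093741  0.02462137]
```

```bash
python3 -m inch '{"gripper":[1,1,1],"delta_pos":[[0,0,1.5],[0,0,0],[0,0,0]],"spin":[0,0,0]}';  python3 -c "
from cell import env
s=env.read_state();print(s['force'],s['moment'])"; python3 -m inch '{"gripper":[1,1,1],"delta_pos":[[0,0,1.5],[0,0,0],[0,0,0]],"spin":[0,0,0]}'; python3 -c "
from cell import env
s=env.read_state();print(s['force'],s['moment'])"
```

```text
t: 22.53
ee_pos: [0.5083, 0.2877, 0.0075]
tcp_rot: [-3.137, -0.164, 0.0]
force: [0.7, -0.6, -6.2]
finger_gap: 0.188
[ 0.66905012 -0.5788605  -6.15491103] [-0.02718175  0.0462664   0.01904293]
t: 22.78
ee_pos: [0.5082, 0.2876, 0.006]
tcp_rot: [3.137, 0.165, -0.0]
force: [0.2, -0.6, -6.5]
finger_gap: 0.185
[ 0.16932924 -0.59702562 -6.51760347] [-0.04113551  0.04516765 -0.04974685]
```

View pics/s24.png

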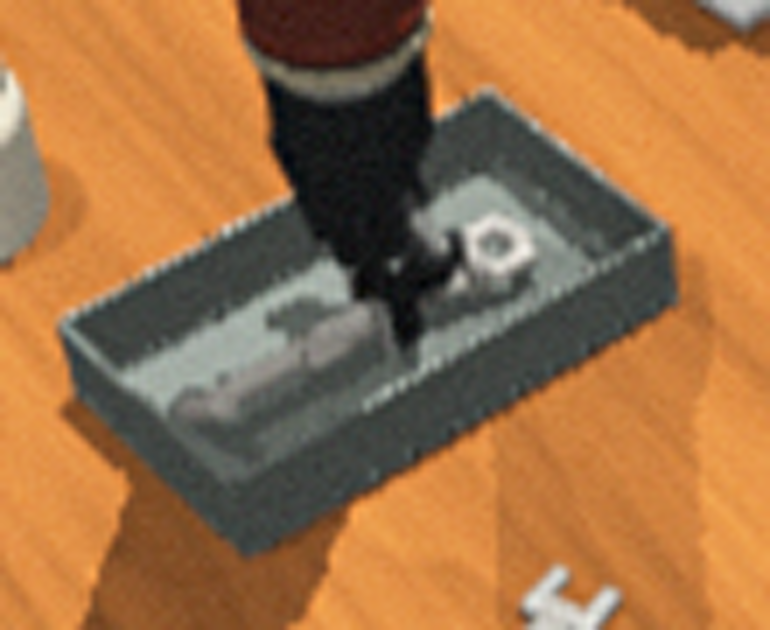

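```bash
python3 -m inch '{"gripper":[1,1,1,1],"delta_pos":[[0,0,1.5],[0,0,0],[0,0,0],[0,0,0]],"spin":[0,0,0,0]}';  python3 -c "
from cell import env
s=env.read_state();print(s['force'],s['moment'])"; python3 -m inch '{"gripper":[1,1,1],"delta_pos":[[0,0,1],[0,0,0],[0,0,0]],"spin":[0,0,0]}' 20; python3 -c "
from cell import env
s=env.read_state();print(s['force'],s['moment'])"
```

```text
t: 23.12
ee_pos: [0.5084, 0.2878, 0.0053]
tcp_rot: [3.137, 0.164, 0.001]
force: [-3.9, -4.0, 6.7]
finger_gap: 0.187
[-3.86738865 -4.03063003  6.66422922] [-0.61367213  0.80674837 -0.06352664]
t: 23.37
ee_pos: [0.5084, 0.2878, 0.005]
tcp_rot: [3.137, 0.164, 0.001]
force: [-7.9, -6.0, 15.2]
finger_gap: 0.184
[-7.85291092 -5.97494834 15.20188488] [-1.10783953  1.53951216  0.04261892]
```

```bash
python3 -m inch '{"gripper":[1,0.7,0.65,0.65,0.65,0.65,1,1,1,1,1,1],"delta_pos":[[0,0,-1.5],[0,0,0],[0,0,0],[0,0,-3],[0,0,-2],[0,0,0],[0,0,0],[0,0,0],[0,0,0],[0,0,0],[0,0,0],[0,0,0]],"spin":[0,0,0,0,0,0,0,0,0,0,0,0]}' 40; python3 -m inch '{"gripper":[1,1,1,1],"delta_pos":[[0,0,1],[0,0,0],[0,0,0],[0,0,0]],"spin":[0,0,0,0]}';  python3 -c "
from cell import env
s=env.read_state();print(s['force'],s['moment'])"
```

```text
t: 24.37
ee_pos: [0.5088, 0.2875, 0.0105]
tcp_rot: [3.137, 0.164, 0.001]
force: [-0.3, -4.7, 4.3]
finger_gap: 0.195
t: 24.7
ee_pos: [0.5089, 0.2875, 0.0102]
tcp_rot: [3.137, 0.164, 0.002]
force: [-3.3, -6.6, 15.4]
finger_gap: 0.191
[-3.27320737 -6.59974431 15.35098596] [-1.36628774  0.64879759 -0.14807366]
```

```bash
python3 -m inch '{"gripper":[1,0.7,0.5,0.3,0,0,0,0,0,0,0,0],"delta_pos":[[0,0,-1],[0,0,0],[0,0,0],[0,0,0],[0,0,0],[0,0,-15],[0,0,-30],[0,0,-40],[0,0,-40],[0,0,-40],[0,0,-20],[0,0,0]],"spin":[0,0,0,0,0,0,0,0,0,0,0,0]}' 40; python3 - <<'E'
from h import *
s=env.read_state();print(s['ee_pos'],s['force'],s['finger_gap'])
import pickle
pickle.dump(env.camera_params('wrist'),open('w25.pkl','wb'))
cv2.imwrite('pics/w25.png',env.grab_frame('wrist')[:,:,::-1]);cv2.imwrite('pics/s25.png',env.grab_frame('side')[:,:,::-1]);cv2.imwrite('pics/t25.png',env.grab_frame('top')[:,:,::-1])
E
```

```text
t: 25.7
ee_pos: [0.5101, 0.2897, 0.2006]
tcp_rot: [-3.134, -0.165, -0.012]
force: [0.5, 0.2, -0.7]
finger_gap: 1.0
[0.51014699 0.28971545 0.20064119] [ 0.54030301  0.18730211 -0.74942789] 1.0003184649802914
```

View pics/w25.png

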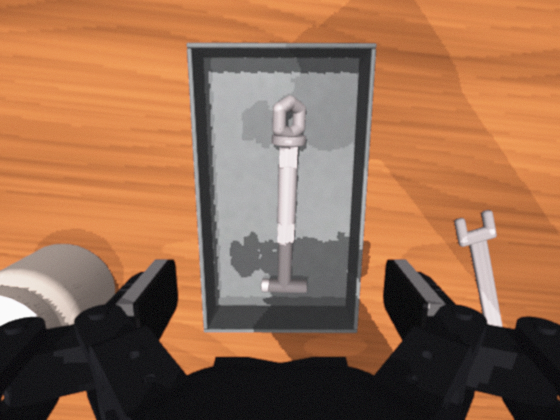

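View pics/s25.png

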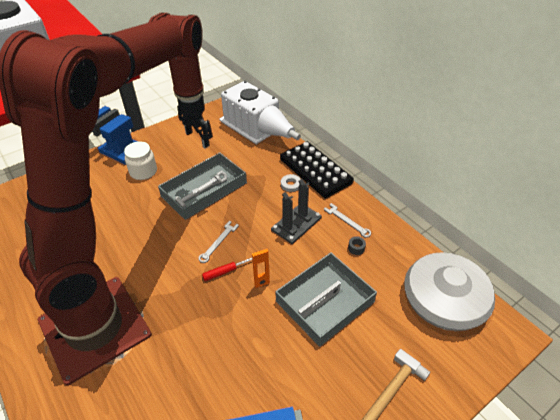

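View pics/t25.png

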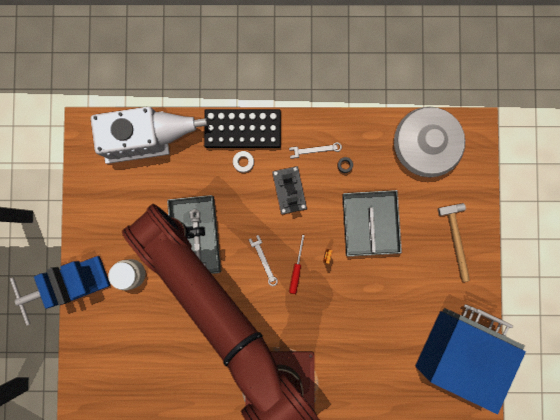

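```bash
python3 -m inch '{"gripper":[0,0,0,0,0,0],"delta_pos":[[0,0,0],[0,0,0],[0,0,0],[0,0,0],[0,0,0],[0,0,0]],"spin":[0,0,0,0,0,0]}'; python3 - <<'E'
from h import *
import pickle
im=env.grab_frame('side')[:,:,::-1].astype(int);a=cv2.imread('pics/s25.png').astype(int)
d=np.abs(im-a).max(2)
print('tray diffs',d[155:215,160:246].max(),d[256:342,277:376].max(), (d[155:215,160:246]>40).sum())
W=pickle.load(open('w25.pkl','rb'));print('hook mid',onz(W,287,190,.022).round(3))
T=env.camera_params('top');print('plate mid',onz(T,373,230,.045).round(3))
env.job_done()
E
```

```text
t: 26.35
ee_pos: [0.5082, 0.2877, 0.1948]
tcp_rot: [-3.137, -0.165, 0.001]
force: [-0.3, -0.0, -0.5]
finger_gap: 1.001
tray diffs 52 17 8
hook mid [0.51  0.284 0.022]
plate mid [ 0.523 -0.31   0.045]
the job is handed in; nothing more can be done
```

Both parts are in their trays and the job was handed in at about 26 s of the 61 s allowed.

**Plate:** I gripped it across its thickness with a light grip. The moves can't tilt the tool, so I lifted the plate and swung it against the hook's neck until it pivoted about 45° in the pads. I then centred the slot on the T-head and drew the plate off. There was one brief rub of about 3 N, which cleared after a 2 mm shift, and the hook showed no visible movement in its V-blocks. The plate touched the square tray at about 24 N in the grip before I let go.

**Hook:** I lifted it out level and lowered it into the long tray. At first I couldn't tell whether the hook or the fingertips were touching the floor. I eased the grip twice, so the hook dropped a few millimetres, then gripped it again higher up. The last press was about 15 N with the fingertips about 5 mm clear of the floor, so that contact was the hook on the tray.

**Last checks:**
- **Hook position:** its middle is at about (0.510, 0.284), roughly 10 mm from the tray's centre. It showed almost no change between two pictures.
- **Plate position:** its middle is at about (0.523, -0.310), roughly 23 mm from the tray's centre and inside the walls. It is standing still on its long edge rather than lying flat.
- **Bystanders and gripper:** the bystanders look unmoved in the pictures, and the open gripper is clear of everything.

**Disagreement:** the rim height of the square tray from two views came out at 30–42 mm instead of 50 mm, because the two views gave a poor height reading. I used the given height for the tray positions, and the contacts came at the heights I expected.

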